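Clear the pot, nest the glue cups and turn the lid over onto the stack

TASK

Clear the glue things away: first take the wooden pestle out of the iron glue pot and stand it upright on the round cork mat. Then nest every empty white cup in the pot, one inside the other, each upright and fully home with its rim band on the rim below, without ramming them. Last, take the square wooden lid that lies upside down on its block, turn it over so that its round boss points down and lay it level on the top cup, boss in the cup's mouth, leaving everything else on the bench in place.

Things in the scene. Friction and masses are not known exactly. Their poses are not given: they have to be found in the camera images.
- cup1: white plastic glue cup, 56 mm tall, upright; may be absent. Origin: centre of its underside, z up. Tapered: outer radius 19 mm at the bottom, 26 mm at height 36; from 36 to 56 mm a straight rim band, outer diameter 63, flat shoulder under it. Mouth 56.6 mm wide, inner floor at 18. Nested home, the shoulder sits on the rim below (up to 2 mm side play), only its 20 mm band clear. About 60 g
- cup2: white plastic glue cup exactly like cup1, standing elsewhere on the bench; may be absent. Origin: centre of its underside, z up through the mouth
- cup3: white plastic glue cup exactly like cup1, standing elsewhere on the bench; may be absent. Origin: centre of its underside, z up through the mouth
- cup4: white plastic glue cup exactly like cup1, standing elsewhere on the bench; may be absent. Origin: centre of its underside, z up through the mouth
- cup5: white plastic glue cup exactly like cup1, standing elsewhere on the bench; may be absent. Origin: centre of its underside, z up through the mouth
- pot: dark iron glue pot with two small ears on a round wooden foot (92 mm wide), fixed to the bench at a varying place. Origin: centre of the foot's underside, z up. Rim 74 mm above the bench, outer diameter 70, inner 56.5 mm; tapered inside, floor 32 mm above the bench. The first cup home has its underside 38 mm above the pot's origin, each further cup 20 mm higher
- pestle: turned pale wooden pestle, 95 mm long, standing loose and upright in the pot on its floor at the start. Origin: centre of its underside, z up its length. Foot 38 mm wide up to height 28 mm, straight round handle 24 mm wide from 36 to 85 mm. About 80 g
- mat: round cork mat, 70 mm wide, 6 mm thick, fixed on the bench at a varying place. Origin: centre of its underside
- rest: plain wooden block, 50 by 50 mm and 45 mm high, fixed to the bench at a place and yaw that vary; the lid lies on it at the start. Origin: centre of its underside
- lid: square pale wooden lid, 66 by 66 by 12 mm, with a round boss (40 mm wide, 8 mm high) centred on one face. Origin: centre of the plain face; z points out through the boss (up at the start, down when done); x, y along its sides. Loose on the rest, overhanging it 8 mm all round, sides parallel to the rest's within 0.05 rad. About 60 g. It can stand on an edge on the rest
- jar: closed amber glass jar with a steel cap, 60 mm across, 75 mm tall, about 350 g, not part of the job. Origin: centre of its underside
- mug: white straight mug with a handle, 85 mm tall, not part of the job. Origin: centre of its underside
- plane: wooden hand plane 150 by 45 mm, about 85 mm tall, not part of the job. Origin: centre of its underside
- tuner1: dark wooden tuning peg lying flat, 116 mm long, 20 mm high, not part of the job. Origin: its thin end, x along it
- tuner2: a second tuning peg like tuner1, not part of the job. Origin: its thin end, x along it

How it is judged:
On the way, in this order (a step that is already met when the one before it is completed fails the run):
1. the pestle is out of the pot and stands upright on the cork mat (horizontal distance between pestle and mat below 0.03 m and angle between pestle's own z axis and vertical below 0.07 rad and z of pestle in the frame of mat between 0.003 and 0.009 m), for 0.2 s.
2. every cup on the bench is nested in the pot's stack, upright and fully home (horizontal distance between each of cup1, cup2, cup3, cup4, cup5 and pot below 0.012 m and angle between each of cup1, cup2, cup3, cup4, cup5's own z axis and vertical below 0.07 rad and (z of cup1 in the frame of pot between 0.035 and 0.041 m or z of cup1 in the frame of pot between 0.055 and 0.061 m or z of cup1 in the frame of pot between 0.075 and 0.081 m or z of cup1 in the frame of pot between 0.095 and 0.101 m or z of cup1 in the frame of pot between 0.115 and 0.121 m) and (z of cup2 in the frame of pot between 0.035 and 0.041 m or z of cup2 in the frame of pot between 0.055 and 0.061 m or z of cup2 in the frame of pot between 0.075 and 0.081 m or z of cup2 in the frame of pot between 0.095 and 0.101 m or z of cup2 in the frame of pot between 0.115 and 0.121 m) and (z of cup3 in the frame of pot between 0.035 and 0.041 m or z of cup3 in the frame of pot between 0.055 and 0.061 m or z of cup3 in the frame of pot between 0.075 and 0.081 m or z of cup3 in the frame of pot between 0.095 and 0.101 m or z of cup3 in the frame of pot between 0.115 and 0.121 m) and (z of cup4 in the frame of pot between 0.035 and 0.041 m or z of cup4 in the frame of pot between 0.055 and 0.061 m or z of cup4 in the frame of pot between 0.075 and 0.081 m or z of cup4 in the frame of pot between 0.095 and 0.101 m or z of cup4 in the frame of pot between 0.115 and 0.121 m) and (z of cup5 in the frame of pot between 0.035 and 0.041 m or z of cup5 in the frame of pot between 0.055 and 0.061 m or z of cup5 in the frame of pot between 0.075 and 0.081 m or z of cup5 in the frame of pot between 0.095 and 0.101 m or z of cup5 in the frame of pot between 0.115 and 0.121 m)), for 0.2 s.
At the end, for the whole second after the job is handed in: cups within 12 mm of the pot's axis, 0.07 rad of upright, 3 mm of home (underside 38 + 20 k mm above the pot's origin); lid at rest boss down on the top cup, level within 0.07 rad, centred within 18 mm, plain face within 4 mm of height; pestle upright on the mat, within 30 mm of its middle (all of step 1 and all of step 2 and horizontal distance between lid and pot below 0.018 m and angle between lid's own z axis and vertical above 3.07 rad and linear speed of lid below 0.02 m/s and (z of lid in the frame of pot between 0.142 and 0.15 m or z of lid in the frame of pot between 0.162 and 0.17 m or z of lid in the frame of pot between 0.182 and 0.19 m)); the robot touches nothing.
It fails at once if the stack is rammed: more than 45 N on the pot (contact force between pot and anything else above 45 N).
It fails at once if the jar or the mug is knocked over (angle between any of jar, mug's own z axis and vertical above 0.6 rad).
It fails at once if the jar, mug, plane or a tuning peg is shifted by more than 6 cm (distance of any of jar, mug, plane, tuner1, tuner2 from where it was at the start of the episode above 0.06 m).
Of cup1, cup2, cup3, cup4, cup5 only 3 to 5 are there at a start; the rules pass over those that are not, and their reading is None.
At some moment in a run one of cup1, cup2, cup3, cup4, cup5 may be knocked a few centimetres aside while the robot is not near it.
It also fails if it takes over 210 s, if anything falls off the work surface, if the arm or the gripper's body presses on something with over 40 N, if the wrist force passes 120 N, or if a joint passes its speed limit or range.

ROBOT

A 6-joint arm with a two-finger parallel gripper is mounted at the origin on the work surface. World frame = base frame: x ahead of the robot, y to its left, z up, the work surface at z = 0. Lengths are in m, angles in rad, forces in N, time in s.
With the tool pointing down it reaches from about 0.35 to 0.775 m from the base axis. Payload 5.5 kg.
Tool frame: the origin (TCP) lies midway between the tips of the shut fingers; the grasp point (between the pads) lies 19 mm behind it; z points along the fingers, y is the line along which they close (so a half turn about z gives the same grasp; the last joint's range is limited). The gripper opens to 85 mm and grips with 20 to 120 N. Pads are 22 mm wide; open, the fingers measure 114 mm over their backs; the gripper's body (76 mm by 85 mm) begins 54 mm behind the grasp point. The pads swing forward as they close: fully open they stand 13 mm farther back than shut.
Start: joints at [-1.42, 0.313, 0.046, 1.304, 0, 1.431], TCP at [0.165, -0.551, 0.231] pointing down, gripper open.
Joint ranges: [-2.76, 2.76], [-0.86, 1.69], [-1.03, 1.26], [-2.2, 2.34], [-1.47, 1.5], [-3.14, 3.14]. Speed limits (rad/s): [2.57, 2.57, 3.14, 3.14, 3.14, 3.14].

INTERFACE

Orientations are given as a unit quaternion [w, x, y, z].
In Python, from workcell import env gives the robot as it stands.
- The arm moves only by the tool move_arm, never from a script. Its argument "targets" is a list of rows, each a list of 3 entries, a list of its own where there are three numbers: the shift along the tool's x, y, z in mm, then the turn, a rotation vector about the tool's x, y, z in units of 10 degrees (1.0 is 10 degrees), then the closure, from -1 (fully open) to 1 (shut). In form: [[[dx, dy, dz], [ax, ay, az], gripper], ...]. A call has 1 to 5 rows; each row is the pose to reach, as a shift and turn from the pose commanded when the call began, along the tool's axes at that moment; what a row does not reach only later rows make up. A row lasts 1/8 s, in which the tool goes at most 62.5 mm and 10.7 degrees, less where a joint would pass 70% of its speed; a pose out of reach is approached as far as the arm can. A call with a gripper value outside its range is refused whole. The fingers move at their own pace and stop on an object; "squeeze" is the grip in N (left out, the last holds). Time passes only in rows, so rows that repeat a pose let the fingers close. It gives the time, the measured TCP pose, the force, the opening and the grip force at its end, in the units of the state.
- env.get_state(): the state, without advancing time (a new reading comes with each control period).
- env.read_camera(name): name is "scene" or "top" or "wrist"; returns a dict with "pixels" (420x560x3 uint8, red, green, blue), "fovy" (degrees; the focal length in pixels is half the picture's height over the tangent of half this angle, whatever the lens; pixels are square), "cx", "cy" (the principal point, pixels), "extrinsics" (4x4, takes a point from world to camera coordinates); the wrist camera has in their place "mount" (4x4, takes a point from camera to tool coordinates, whose origin is the TCP and whose axes are the flange's). Camera axes: x right, y up, looking along -z (the intrinsics and any distortion apply to the point x, -y, -z); pixel columns grow to the right and rows downward; lengths in m; the calibration is good to about 2 mm. A picture is of the moment at which its call begins: read the wrist's pose just before it. There is no depth.
- env.hand_in(): hands the job in; it is judged then, once.
Trained networks look in a picture, given as the dict that the camera call returned (one of the last four; its "shot" number tells which), for a name from the list of things; names that differ only in an ending like _2 or _b are one class to them, and where a whole thing is asked for, a point or a joint stands for the part that bears it (a point fixed in the world has none). Each returns a list of dicts, best first, with "confidence" (0 to 1); they miss things now and then, are a little off and sometimes report something else, mostly with a low value. They report only what shows in the picture. A call takes as long as a camera call.
- env.spot_in(thing, picture): "centre" ([x, y, z] in m, in world coordinates, good to about 4 mm: the middle of the surface that is visible of it).
- env.regions_of(thing, picture): "mask" (420x560 bool, what is visible of it).
- env.landmark_of(thing, picture): "centre" ([x, y, z] in m, in world coordinates, good to about 4 mm: a listed point, or the origin of a listed thing).
The state is a dict: "clock": time; "joint_pos": joint angles; "qvel": joint speeds; "tau": joint torques, N m; "tcp_pos": TCP position; "orientation": TCP orientation; "wrist_force": force on the tool from outside, world axes, zero at the start; "ft_torque": the same for the moment, N m; "finger_gap": finger opening in m; "grip_force": force on a finger pad.
Only numpy, scipy, OpenCV 4.12 (cv2) and the standard library are available. Lean on these libraries where they do the work, as an engineer would, in place of code of your own. Each camera call takes 0.05 s, during which the arm holds its last target. There are 200 camera calls.

## Working session

There is one attempt and no reset: what is moved stays moved. The work goes in short steps, Python scripts to look and compute and a tool call to move; the robot and the scene stay as the last step left them, time stands still between calls to the robot, and variables do not carry over. Pictures are saved under pics/ and viewed, at most 14 in all, crops included, and the job is handed in when it is done.

Besides the shell and the picture viewer there is one more tool, called after "Call:" as name([rows], argument=value, ...), one row to a line, values as JSON. move_arm: Moves the arm, as the interface text tells. Its arguments: {"type":"object","properties":{"targets":{"type":"array","items":{"type":"array"}},"squeeze":{"type":"number"}},"required":["targets"]}

```bash
mkdir -p pics; ls; cat > h.py <<'E'
import numpy as np, cv2
from workcell import env
from scipy.spatial.transform import Rotation as R
def rot(q): return R.from_quat([q[1],q[2],q[3],q[0]])
def save(p,n): cv2.imwrite('pics/'+n,cv2.cvtColor(p['pixels'],cv2.COLOR_RGB2BGR))
E
cat > a.py <<'E'
from h import *
s=env.get_state(); print(s['clock'],s['tcp_pos'],s['orientation'],s['finger_gap'])
for c in ['scene','top']:
    p=env.read_camera(c); save(p,c+'0.png'); print(c,{k:v for k,v in p.items() if k!='pixels'})
    for t in ['cup1','pot','pestle','mat','rest','lid','jar','mug','plane','tuner1']:
        try: print(t,[(np.round(d['centre'],3).tolist(),round(d['confidence'],2)) for d in env.landmark_of(t,p)])
        except Exception as e: print(t,e)
E
python3 a.py
```

```text
pics
0.0 [ 0.16477381 -0.55036934  0.23042422] [-8.96731261e-04  9.89449507e-01  1.44875357e-01  2.20190862e-06] 0.08544821261203821
scene {'fovy': 57.88081409606346, 'cx': 277.7618585784465, 'cy': 206.1681395281377, 'extrinsics': array([[ 0.19079787,  0.98160549,  0.00684414, -0.06832911],
       [-0.73708461,  0.13865784,  0.66142292,  0.37679617],
       [ 0.64830737, -0.13124279,  0.74998192, -1.17845858],
       [ 0.        ,  0.        ,  0.        ,  1.        ]]), 'shot': 1}
cup1 [([0.563, 0.108, -0.001], 0.67), ([0.579, -0.118, 0.002], 0.67), ([0.647, 0.237, -0.004], 0.64), ([0.535, 0.003, -0.001], 0.62), ([0.648, -0.262, -0.001], 0.58), ([0.708, 0.014, -0.002], 0.55)]
pot [([0.467, 0.254, 0.004], 0.69), ([0.488, -0.259, 0.002], 0.55)]
pestle [([0.488, -0.254, 0.031], 0.61)]
mat [([0.711, 0.019, -0.003], 0.72)]
rest [([0.468, 0.255, 0.004], 0.68)]
lid [([0.465, 0.254, 0.048], 0.59)]
jar [([0.427, -0.011, -0.001], 0.76), ([0.488, -0.256, 0.005], 0.58), ([0.7, 0.095, -0.002], 0.22)]
mug [([0.688, -0.364, -0.001], 0.83)]
plane [([0.565, 0.106, 0.004], 0.62), ([0.757, -0.16, -0.
[... 474 characters left out ...]
74, -0.12, -0.0], 0.82), ([0.534, 0.0, 0.002], 0.81), ([0.648, 0.24, -0.004], 0.69), ([0.564, 0.107, -0.001], 0.61), ([0.645, -0.263, 0.005], 0.56), ([0.43, -0.009, 0.0], 0.38)]
pot [([0.486, -0.26, 0.0], 0.6)]
pestle [([0.489, -0.253, 0.032], 0.7)]
mat [([0.706, 0.016, -0.002], 0.9), ([0.566, 0.107, -0.002], 0.15)]
rest [([0.707, 0.016, -0.004], 0.42), ([0.466, 0.253, -0.0], 0.4)]
lid [([0.464, 0.253, 0.046], 0.63)]
jar [([0.426, -0.01, 0.001], 0.74)]
mug [([0.69, -0.367, -0.002], 0.85)]
plane [([0.754, -0.156, 0.001], 0.75), ([0.649, 0.244, -0.002], 0.29), ([0.706, 0.016, -0.003], 0.16)]
tuner1 [([0.698, 0.094, -0.001], 0.65), ([0.371, -0.128, -0.001], 0.6), ([0.534, 0.004, -0.002], 0.19)]
```

View pics/scene0.png

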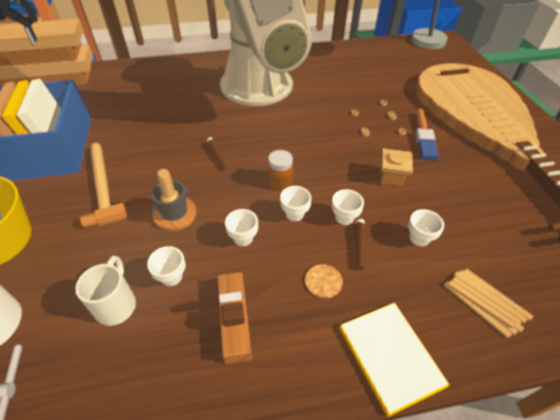

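View pics/top0.png

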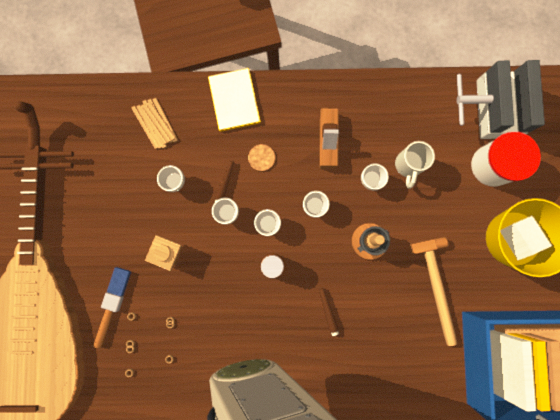

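Scene shows five cups (top picture px (170,178), (225,211), (267,222), (316,204), (374,177)), pot with pestle (372,240), mat (261,157) and lid on rest (163,252). First I move above the pestle and square the tool.

Call:
move_arm([
  [[55,-26,0],[0,0,0],-1],
  [[110,-53,0],[0,0,0],-1],
  [[165,-79,0],[0,0,0],-1],
  [[220,-106,0],[0,0,0],-1],
  [[270,-130,0],[0,0,0],-1],
])

```text
clock: 1.72
tcp_pos: [0.3876, -0.3474, 0.2316]
orientation: [0.0, 0.989, 0.145, 0.0]
wrist_force: [0.2, -0.7, 0.5]
finger_gap: 0.0852
grip_force: 0.0
```

Call:
move_arm([
  [[50,-24,0],[0,0,-1],-1],
  [[100,-48,0],[0,0,-2],-1],
  [[123,-59,0],[0,0,-3],-1],
  [[123,-59,0],[0,0,-4],-1],
  [[123,-59,0],[0,0,-5],-1],
])

```text
clock: 2.35
tcp_pos: [0.4876, -0.2565, 0.2312]
orientation: [0.0, 0.834, 0.552, -0.0]
wrist_force: [-0.2, -1.0, 0.8]
finger_gap: 0.0855
grip_force: 0.0
```

Call:
move_arm([
  [[0,0,0],[0,0,-1],-1],
  [[0,0,0],[0,0,-2],-1],
  [[0,0,0],[0,0,-2.33],-1],
  [[0,0,0],[0,0,-2.33],-1],
])

```text
clock: 2.85
tcp_pos: [0.4872, -0.2572, 0.2313]
orientation: [0.0, 0.708, 0.707, -0.0]
wrist_force: [-1.0, 0.1, 0.4]
finger_gap: 0.085
grip_force: 0.0
```

```bash
cat >> h.py <<'E'
def st():
    s=env.get_state(); r=rot(s['orientation']).as_matrix()
    print('t',round(s['clock'],2),'tcp',np.round(s['tcp_pos'],4),'x',r[:,0].round(3),'z',r[:,2].round(3),'q',np.round(s['joint_pos'],3).tolist(),'gap',round(s['finger_gap'],4),'F',np.round(s['wrist_force'],1),'g',round(s['grip_force'],1))
    open('log.txt','a').write(repr((s['joint_pos'].tolist() if hasattr(s['joint_pos'],'tolist') else s['joint_pos'],list(s['tcp_pos']),list(s['orientation'])))+'\n')
    return s
def look(things,cams=('wrist',),name=None,f='landmark_of'):
    s=st()
    for c in cams:
        p=env.read_camera(c)
        if name: save(p,name+'_'+c+'.png')
        for t in things:
            print(c,t,[(np.round(np.array(d['centre'])*1000).astype(int).tolist(),round(d['confidence'],2)) for d in getattr(env,f)(t,p) if d['confidence']>.3])
    return p
E
python3 -c "
from h import *
p=look(['pestle','pot','cup1','mug'],('wrist',),'w1')
look(['pestle','pot','cup1'],('top','scene'))
print({k:v for k,v in p.items() if k!='pixels'})"
```

```text
t 2.85 tcp [ 0.4872 -0.2572  0.2313] x [ 0.001  1.    -0.   ] z [ 0. -0. -1.] q [-0.631, 0.266, -0.018, 1.287, -0.0, 0.941] gap 0.085 F [-1.   0.1  0.4] g 0.0
wrist pestle [([489, -258, 34], 0.86)]
wrist pot [([491, -252, 0], 0.63)]
wrist cup1 [([582, -116, -2], 0.85), ([638, -260, -5], 0.56)]
wrist mug [([686, -361, 0], 0.59), ([641, -258, -3], 0.58)]
t 3.1 tcp [ 0.4872 -0.2572  0.2313] x [ 0.001  1.    -0.   ] z [ 0. -0. -1.] q [-0.631, 0.266, -0.018, 1.287, -0.0, 0.941] gap 0.0857 F [-0.3 -0.   0.6] g 0.0
top pestle [([490, -254, 31], 0.81)]
top pot [([491, -258, 0], 0.93)]
top cup1 [([651, 242, -2], 0.97), ([536, 3, 1], 0.86), ([648, -262, 4], 0.79), ([577, -118, -1], 0.64), ([565, 108, 0], 0.6)]
scene pestle [([492, -256, 32], 0.9)]
scene pot [([487, -258, 2], 0.76)]
scene cup1 [([566, 105, -2], 0.89), ([536, 6, 0], 0.76), ([647, -262, 0], 0.76)]
{'fovy': 66.3664196507396, 'cx': 282.9198474545359, 'cy': 213.30208204801266, 'mount': array([[-2.12893296e-03,  9.65680195e-01,  2.59725294e-01,
         6.45242733e-02],
       [ 9.99997428e-01,  2.25896746e-03, -2.02185360e-04,
         1.84298893e-03],
       [-7.81957384e-04,  2.59724195e-01, -9.65682521e-01,
        -1.43424086e-01],
       [ 0.00000000e+00,  0.00000000e+00,  0.00000000e+00,
         1.00000000e+00]]), 'shot': 3}
```

Call:
move_arm([
  [[1,2,50],[0,0,0],-1],
  [[1,2,100],[0,0,0],-1],
  [[1,2,130],[0,0,0],-1],
  [[1,2,149],[0,0,0],-1],
  [[1,2,149],[0,0,0],-1],
], squeeze=30)

```text
clock: 4.12
tcp_pos: [0.488, -0.2553, 0.0808]
orientation: [-0.002, 0.707, 0.707, -0.0]
wrist_force: [0.1, 0.2, 1.1]
finger_gap: 0.0853
grip_force: 0.0
```

Call:
move_arm([
  [[0,0,0],[0,0,0],1],
  [[0,0,0],[0,0,0],1],
  [[0,0,0],[0,0,0],1],
  [[0,0,0],[0,0,0],1],
  [[0,0,0],[0,0,0],1],
])

```text
clock: 4.75
tcp_pos: [0.4897, -0.2565, 0.083]
orientation: [0.001, 0.707, 0.707, 0.0]
wrist_force: [0.2, 0.9, 4.7]
finger_gap: 0.023
grip_force: 29.5
```

Call:
move_arm([
  [[0,0,0],[0,0,0],1],
  [[0,0,-15],[0,0,0],1],
  [[0,0,-40],[0,0,0],1],
  [[0,0,-80],[0,0,0],1],
  [[0,0,-100],[0,0,0],1],
])

```text
clock: 5.38
tcp_pos: [0.4897, -0.2565, 0.185]
orientation: [0.001, 0.707, 0.707, 0.0]
wrist_force: [0.7, 1.0, -1.2]
finger_gap: 0.0231
grip_force: 29.7
```

```bash
python3 -c "
from h import *
p=look(['pestle','mat'],('scene',),'s1')"
```

```text
t 5.38 tcp [ 0.4897 -0.2565  0.185 ] x [ 0.001  1.    -0.002] z [ 0.002 -0.002 -1.   ] q [-0.628, 0.286, -0.106, 1.177, -0.0, 0.944] gap 0.0231 F [ 0.7  1.  -1.2] g 29.7
scene pestle [([491, -254, 132], 0.85)]
scene mat [([707, 21, -4], 0.6), ([489, -254, 135], 0.52)]
```

View pics/s1_scene.png

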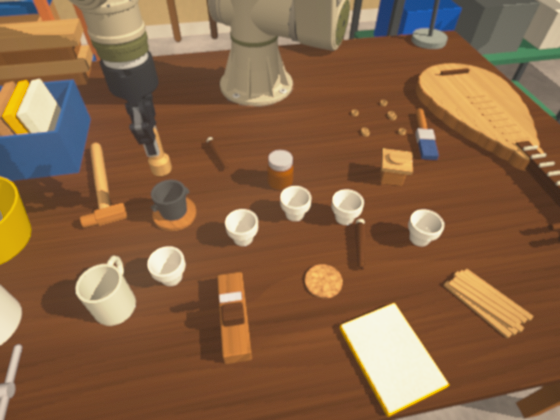

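The pestle hangs upright in the gripper (px 155,155); mat at (323,281).

Call:
move_arm([
  [[40,32,0],[0,0,0],1],
  [[85,68,0],[0,0,0],1],
  [[130,103,0],[0,0,0],1],
  [[175,139,0],[0,0,0],1],
  [[215,171,0],[0,0,0],1],
])

```text
clock: 6.15
tcp_pos: [0.6604, -0.0393, 0.1803]
orientation: [-0.001, 0.707, 0.707, -0.001]
wrist_force: [1.0, -0.6, -0.3]
finger_gap: 0.0232
grip_force: 29.7
```

Call:
move_arm([
  [[40,32,0],[0,0,0],1],
  [[59,47,0],[0,0,0],1],
  [[59,47,40],[0,0,0],1],
  [[59,47,80],[0,0,0],1],
  [[59,47,105],[0,0,0],1],
])

```text
clock: 6.78
tcp_pos: [0.7048, 0.0181, 0.0725]
orientation: [-0.002, 0.707, 0.707, -0.002]
wrist_force: [0.7, -1.1, -1.1]
finger_gap: 0.023
grip_force: 29.8
```

```bash
python3 -c "
from h import *
p=look(['pestle','mat'],('scene','top'))"
```

```text
t 6.78 tcp [0.7048 0.0181 0.0725] x [0. 1. 0.] z [-0.006  0.    -1.   ] q [-0.088, 0.646, 0.182, 1.112, -0.0, 1.483] gap 0.023 F [ 0.7 -1.1 -1.1] g 29.8
scene pestle [([645, -262, -1], 0.69), ([752, -154, -4], 0.69), ([703, 20, 22], 0.65)]
scene mat [([708, 17, -5], 0.86)]
top pestle [([489, -256, 2], 0.66), ([704, 20, 20], 0.47)]
top mat [([710, 17, 0], 0.71)]
```

Call:
move_arm([
  [[0,2,8],[0,0,0],1],
  [[0,2,14],[0,0,0],1],
  [[0,2,16],[0,0,0],1],
  [[0,2,16],[0,0,0],1],
])

```text
clock: 7.58
tcp_pos: [0.7091, 0.0177, 0.061]
orientation: [-0.0, 0.707, 0.707, -0.0]
wrist_force: [-0.0, -0.2, -1.7]
finger_gap: 0.0234
grip_force: 29.8
```

Call:
move_arm([
  [[0,0,2],[0,0,0],1],
  [[0,0,3],[0,0,0],1],
  [[0,0,3],[0,0,0],1],
])

```text
clock: 7.95
tcp_pos: [0.7093, 0.0177, 0.0582]
orientation: [0.0, 0.707, 0.707, -0.0]
wrist_force: [-0.1, -0.6, -0.2]
finger_gap: 0.0233
grip_force: 29.8
```

Call:
move_arm([
  [[0,0,0],[0,0,0],0.4],
  [[0,0,0],[0,0,0],-0.2],
  [[0,0,0],[0,0,0],-1],
  [[0,0,0],[0,0,0],-1],
])

```text
clock: 8.45
tcp_pos: [0.7094, 0.0176, 0.0583]
orientation: [0.0, 0.707, 0.707, 0.0]
wrist_force: [-0.0, -0.1, -1.2]
finger_gap: 0.078
grip_force: 0.0
```

Call:
move_arm([
  [[0,0,-30],[0,0,0],-1],
  [[0,0,-80],[0,0,0],-1],
  [[0,0,-120],[0,0,0],-1],
  [[-40,-55,-150],[0,0,0],-1],
  [[-80,-110,-150],[0,0,0],-1],
])

```text
clock: 9.07
tcp_pos: [0.6135, -0.0532, 0.2095]
orientation: [0.002, 0.707, 0.707, 0.001]
wrist_force: [0.6, -1.7, -0.0]
finger_gap: 0.0855
grip_force: 0.0
```

```bash
python3 -c "
from h import *
p=look(['pestle','mat','cup1','pot'],('scene','top'),'s2')"
```

```text
t 9.07 tcp [ 0.6135 -0.0532  0.2095] x [-0.001  1.    -0.001] z [ 0.005 -0.001 -1.   ] q [-0.217, 0.395, 0.111, 1.281, -0.0, 1.353] gap 0.0855 F [ 0.6 -1.7 -0. ] g 0.0
scene pestle [([708, 20, 5], 0.97)]
scene mat [([710, 15, -4], 0.64)]
scene cup1 [([649, 239, 2], 0.98), ([536, 2, 1], 0.85), ([563, 104, 0], 0.65), ([578, -117, 3], 0.64), ([647, -261, 1], 0.56)]
scene pot [([489, -257, 2], 0.84)]
top pestle []
top mat [([650, 246, -5], 0.73)]
top cup1 [([649, -265, 5], 0.92), ([577, -120, 2], 0.8), ([647, 241, -2], 0.77)]
top pot [([488, -257, 0], 0.82)]
```

View pics/s2_scene.png

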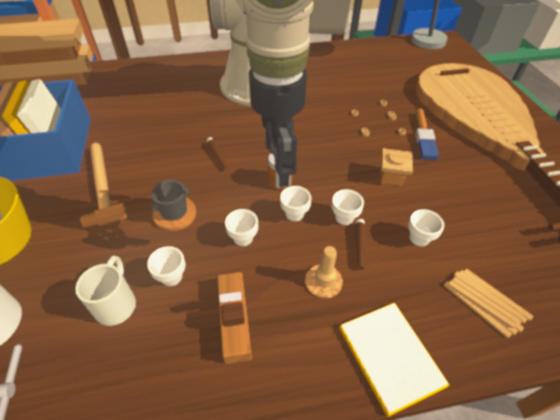

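Pestle stands on the mat (px 327,270). Now cup at (0.577,-0.118).

Call:
move_arm([
  [[-30,-12,20],[0,0,0],-1],
  [[-56,-22,60],[0,0,0],-1],
  [[-56,-22,110],[0,0,0],-1],
  [[-56,-22,120],[0,0,0],-1],
  [[-56,-22,120],[0,0,0],-1],
])

```text
clock: 10.2
tcp_pos: [0.5909, -0.1081, 0.0872]
orientation: [-0.0, 0.707, 0.707, -0.0]
wrist_force: [-0.2, -0.9, 0.1]
finger_gap: 0.0854
grip_force: 0.0
```

```bash
python3 -c "
from h import *
p=look(['cup1'],('wrist','scene'),'w3')"
```

```text
t 10.2 tcp [ 0.5909 -0.1081  0.0872] x [-0.  1.  0.] z [-0.001  0.    -1.   ] q [-0.314, 0.44, -0.13, 1.001, -0.0, 1.256] gap 0.0854 F [-0.2 -0.9  0.1] g 0.0
wrist cup1 [([581, -118, -3], 0.79), ([535, 5, 1], 0.61)]
scene cup1 [([577, -118, 4], 0.9), ([535, 7, 0], 0.78), ([566, 105, 1], 0.7), ([648, -264, 0], 0.59)]
```

View pics/w3_wrist.png

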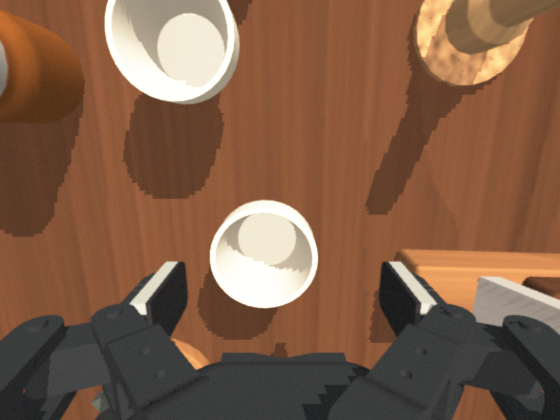

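Call:
move_arm([
  [[-10,-13,0],[0,0,0],-1],
  [[-10,-13,0],[0,0,0],-1],
  [[-10,-13,30],[0,0,0],-1],
  [[-10,-13,55],[0,0,0],-1],
  [[-10,-13,55],[0,0,0],-1],
], squeeze=25)

```text
clock: 11.02
tcp_pos: [0.5756, -0.1181, 0.0307]
orientation: [-0.002, 0.708, 0.707, -0.001]
wrist_force: [-0.3, 1.0, 0.7]
finger_gap: 0.0853
grip_force: 0.0
```

```bash
python3 -c "
from h import *
p=look(['cup1'],('wrist','scene'),'w4')"
```

```text
t 11.03 tcp [ 0.5756 -0.1181  0.0307] x [0.001 1.    0.001] z [-0.004  0.001 -1.   ] q [-0.339, 0.473, -0.233, 0.869, -0.0, 1.233] gap 0.0853 F [-0.3  1.   0.7] g 0.0
wrist cup1 [([579, -116, -1], 0.77), ([536, 6, 3], 0.55)]
scene cup1 [([536, 5, -2], 0.96), ([648, -258, 1], 0.9), ([566, 107, 2], 0.86), ([650, 239, -2], 0.78), ([574, -115, 3], 0.66)]
```

View pics/w4_wrist.png

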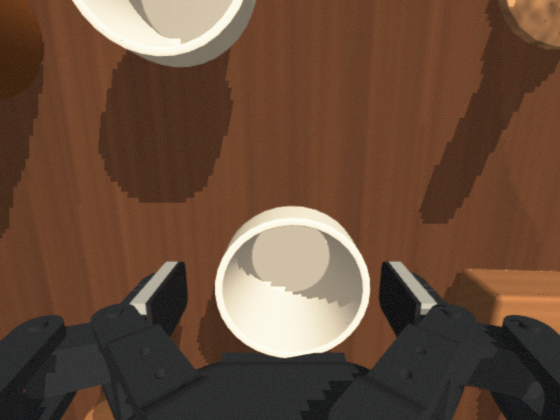

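Cup sits centred between the fingers (rim centre px 292,285). Close and lift.

Call:
move_arm([
  [[0,0,0],[0,0,0],1],
  [[0,0,0],[0,0,0],1],
  [[0,0,0],[0,0,0],1],
  [[0,0,0],[0,0,0],1],
])

```text
clock: 11.72
tcp_pos: [0.5784, -0.1188, 0.0336]
orientation: [0.001, 0.707, 0.707, 0.0]
wrist_force: [-0.2, 0.3, 7.5]
finger_gap: 0.0621
grip_force: 26.6
```

Call:
move_arm([
  [[0,0,-30],[0,0,0],1],
  [[0,0,-70],[0,0,0],1],
  [[0,0,-110],[0,0,0],1],
  [[0,0,-110],[0,0,0],1],
])

```text
clock: 12.22
tcp_pos: [0.58, -0.1194, 0.1462]
orientation: [0.003, 0.707, 0.707, 0.002]
wrist_force: [-0.0, -0.1, -1.0]
finger_gap: 0.0622
grip_force: 28.0
```

```bash
python3 -c "
from h import *
p=look(['cup1','pot'],('wrist','scene','top'),'w5')
s=st()
"
```

```text
t 12.22 tcp [ 0.58   -0.1194  0.1462] x [ 0.001  1.    -0.003] z [ 0.007 -0.003 -1.   ] q [-0.338, 0.377, -0.074, 1.112, -0.0, 1.233] gap 0.0622 F [-0.  -0.1 -1. ] g 28.0
wrist cup1 [([537, 4, 1], 0.97), ([641, -262, -2], 0.67), ([708, 19, 8], 0.64), ([582, -117, 110], 0.58)]
wrist pot [([489, -253, 1], 0.89)]
scene cup1 [([535, 4, 0], 0.98), ([649, 238, 0], 0.89), ([647, -260, -1], 0.85), ([566, 106, -1], 0.76), ([575, -116, 116], 0.67)]
scene pot [([485, -255, 3], 0.64)]
top cup1 [([648, 244, 0], 0.84), ([566, 107, 1], 0.79), ([540, 0, 0], 0.57)]
top pot [([492, -256, 2], 0.73)]
t 12.68 tcp [ 0.577  -0.1184  0.1413] x [0.001 1.    0.001] z [-0.002  0.001 -1.   ] q [-0.339, 0.381, -0.08, 1.111, -0.0, 1.233] gap 0.0623 F [ 0.2 -0.  -0.4] g 28.0
```

View pics/w5_scene.png

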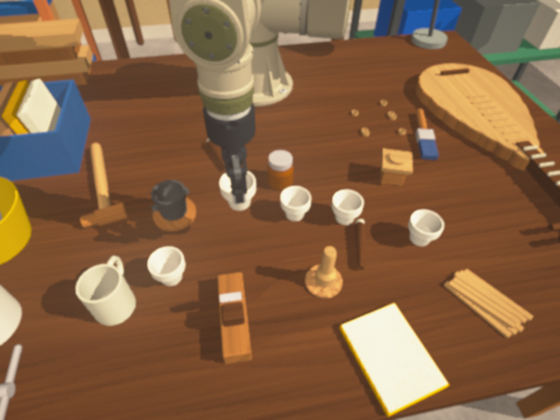

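Cup is held (px 238,190). Move over the pot.

Call:
move_arm([
  [[-40,-25,0],[0,0,0],1],
  [[-80,-50,0],[0,0,0],1],
  [[-120,-76,0],[0,0,0],1],
  [[-139,-88,0],[0,0,0],1],
  [[-139,-88,0],[0,0,0],1],
])

```text
clock: 13.3
tcp_pos: [0.4886, -0.2588, 0.142]
orientation: [-0.0, 0.708, 0.706, -0.0]
wrist_force: [-0.6, 1.0, -0.6]
finger_gap: 0.0624
grip_force: 28.0
```

Call:
move_arm([
  [[0,0,0],[0,0,0],1],
  [[0,0,15],[0,0,0],1],
  [[0,0,30],[0,0,0],1],
  [[0,0,42],[0,0,0],1],
  [[0,0,42],[0,0,0],1],
])

```text
clock: 13.92
tcp_pos: [0.4885, -0.2565, 0.0985]
orientation: [-0.002, 0.707, 0.707, -0.0]
wrist_force: [0.2, 0.0, -0.6]
finger_gap: 0.0623
grip_force: 28.0
```

```bash
python3 -c "
from h import *
p=look(['cup1','pot'],('wrist','scene'),'w6')
s=st()
"
```

```text
t 13.93 tcp [ 0.4885 -0.2565  0.0985] x [0.    1.    0.002] z [-0.003  0.002 -1.   ] q [-0.629, 0.347, -0.243, 0.984, -0.0, 0.942] gap 0.0623 F [ 0.2  0.  -0.6] g 28.0
wrist cup1 [([642, -260, -5], 0.93), ([489, -255, 62], 0.67)]
wrist pot [([490, -254, 0], 0.96)]
scene cup1 [([646, -259, 1], 0.9), ([650, 236, 1], 0.89), ([489, -258, 70], 0.84), ([538, 2, 1], 0.76), ([568, 106, 0], 0.73), ([426, -8, -4], 0.51)]
scene pot [([486, -259, 1], 0.65)]
t 14.22 tcp [ 0.4898 -0.2578  0.1009] x [ 0.001  1.    -0.001] z [ 0.001 -0.001 -1.   ] q [-0.629, 0.344, -0.24, 0.985, -0.0, 0.942] gap 0.0622 F [-0.2  0.8 -0.8] g 28.0
```

Call:
move_arm([
  [[0,0,8],[0,0,0],1],
  [[0,0,16],[0,0,0],1],
  [[0,0,21],[0,0,0],1],
  [[0,0,24],[0,0,0],1],
  [[0,0,24],[0,0,0],1],
])

```text
clock: 14.85
tcp_pos: [0.4893, -0.2574, 0.076]
orientation: [-0.0, 0.707, 0.707, -0.0]
wrist_force: [0.8, -0.4, -0.5]
finger_gap: 0.0623
grip_force: 28.0
```

Call:
move_arm([
  [[0,0,2],[0,0,0],1],
  [[0,0,3],[0,0,0],1],
  [[0,0,3],[0,0,0],1],
])

```text
clock: 15.22
tcp_pos: [0.4895, -0.2575, 0.0733]
orientation: [0.0, 0.707, 0.707, -0.0]
wrist_force: [0.3, 0.5, -0.1]
finger_gap: 0.0619
grip_force: 28.0
```

Call:
move_arm([
  [[0,0,1],[0,0,0],1],
  [[0,0,1],[0,0,0],0],
  [[0,0,1],[0,0,0],-1],
  [[0,0,1],[0,0,0],-1],
  [[0,0,1],[0,0,0],-1],
])

```text
clock: 15.85
tcp_pos: [0.4895, -0.2576, 0.0723]
orientation: [0.0, 0.707, 0.707, -0.0]
wrist_force: [-0.4, -0.6, 0.3]
finger_gap: 0.0855
grip_force: 0.0
```

Call:
move_arm([
  [[0,0,-20],[0,0,0],-1],
  [[0,0,-60],[0,0,0],-1],
  [[0,40,-80],[0,0,0],-1],
  [[-2,80,-80],[0,0,0],-1],
  [[-2,120,-80],[0,0,0],-1],
])

```text
clock: 16.48
tcp_pos: [0.6109, -0.26, 0.1531]
orientation: [0.001, 0.708, 0.707, 0.0]
wrist_force: [0.9, -1.0, 0.1]
finger_gap: 0.0854
grip_force: 0.0
```

```bash
python3 -c "
from h import *
p=look(['cup1','pot','mug'],('wrist','scene'),'w7')
s=st()
"
```

```text
t 16.48 tcp [ 0.6109 -0.26    0.1531] x [ 0.001  1.    -0.001] z [ 0.001 -0.001 -1.   ] q [-0.523, 0.515, 0.158, 1.213, -0.0, 1.049] gap 0.0854 F [ 0.9 -1.   0.1] g 0.0
wrist cup1 [([491, -256, 40], 0.94), ([641, -257, -3], 0.93)]
wrist pot [([490, -252, 2], 0.58)]
wrist mug [([688, -364, 1], 0.96)]
scene cup1 [([536, 5, -2], 0.79), ([648, -259, 3], 0.76), ([647, 240, -1], 0.68), ([486, -256, 44], 0.68), ([563, 107, 1], 0.61)]
scene pot [([487, -256, 2], 0.82)]
scene mug [([689, -363, -3], 0.95)]
t 16.88 tcp [ 0.6084 -0.2596  0.1525] x [0.001 1.    0.   ] z [-0.  0. -1.] q [-0.524, 0.512, 0.152, 1.212, -0.0, 1.048] gap 0.0855 F [-0.9 -0.5  0.2] g 0.0
```

View pics/w7_wrist.png

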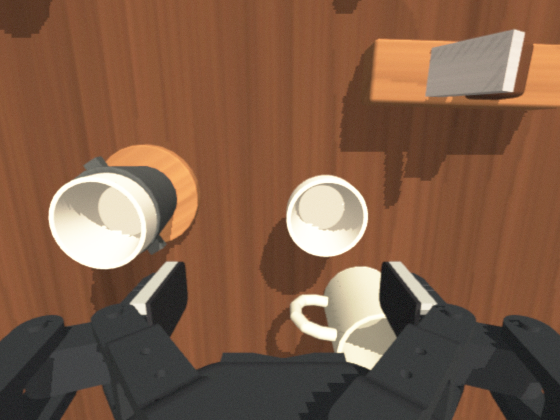

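Cup1 sits upright in the pot (px 105,218); next cup at (325,215), mug handle clear of the fingers.

Call:
move_arm([
  [[0,20,0],[0,0,0],-1],
  [[0,37,20],[0,0,0],-1],
  [[0,37,60],[0,0,0],-1],
  [[0,37,85],[0,0,0],-1],
  [[0,37,85],[0,0,0],-1],
])

```text
clock: 17.5
tcp_pos: [0.644, -0.2589, 0.0652]
orientation: [-0.002, 0.708, 0.707, -0.001]
wrist_force: [0.4, -0.2, -0.1]
finger_gap: 0.0853
grip_force: 0.0
```

```bash
python3 -c "
from h import *
st();p=look(['cup1'],('wrist','scene'),'w8')
r=[d for d in env.landmark_of('cup1',p)]
s=st()
"
```

```text
t 17.5 tcp [ 0.644  -0.2589  0.0652] x [0.001 1.    0.002] z [-0.004  0.002 -1.   ] q [-0.498, 0.63, 0.132, 1.079, -0.0, 1.075] gap 0.0853 F [ 0.4 -0.2 -0.1] g 0.0
t 17.5 tcp [ 0.644  -0.2589  0.0652] x [0.001 1.    0.002] z [-0.004  0.002 -1.   ] q [-0.498, 0.63, 0.132, 1.079, -0.0, 1.075] gap 0.0853 F [ 0.4 -0.2 -0.1] g 0.0
wrist cup1 [([490, -253, 37], 0.71)]
scene cup1 [([649, 239, -2], 0.88), ([565, 106, 1], 0.81), ([646, -260, 1], 0.6), ([488, -256, 42], 0.58), ([536, 3, 1], 0.56)]
t 17.75 tcp [ 0.6474 -0.2603  0.0694] x [ 0.001  1.    -0.002] z [ 0.003 -0.002 -1.   ] q [-0.497, 0.627, 0.138, 1.079, -0.0, 1.075] gap 0.0852 F [ 0.3  0.  -0.1] g 0.0
```

Call:
move_arm([
  [[0,0,20],[0,0,0],-1],
  [[0,0,36],[0,0,0],-1],
  [[0,0,36],[0,0,0],-1],
  [[0,0,36],[0,0,0],-1],
])

```text
clock: 18.25
tcp_pos: [0.6467, -0.2597, 0.0318]
orientation: [0.0, 0.707, 0.707, 0.0]
wrist_force: [-0.7, 0.9, 0.3]
finger_gap: 0.0856
grip_force: 0.0
```

Call:
move_arm([
  [[0,0,0],[0,0,0],1],
  [[0,0,0],[0,0,0],1],
  [[0,0,0],[0,0,0],1],
  [[0,0,0],[0,0,0],1],
])

```text
clock: 18.75
tcp_pos: [0.6471, -0.26, 0.0324]
orientation: [0.001, 0.707, 0.707, 0.0]
wrist_force: [-0.9, 0.5, 5.4]
finger_gap: 0.0618
grip_force: 27.9
```

Call:
move_arm([
  [[0,0,-30],[0,0,0],1],
  [[0,0,-70],[0,0,0],1],
  [[0,0,-110],[0,0,0],1],
  [[0,0,-115],[0,0,0],1],
  [[0,0,-115],[0,0,0],1],
])

```text
clock: 19.38
tcp_pos: [0.6463, -0.2595, 0.1456]
orientation: [-0.0, 0.707, 0.707, -0.0]
wrist_force: [-0.4, 1.0, -0.5]
finger_gap: 0.0619
grip_force: 27.8
```

```bash
python3 -c "
from h import *
p=look(['cup1','pot'],('wrist','scene'),'w9')
s=st()
"
```

```text
t 19.38 tcp [ 0.6463 -0.2595  0.1456] x [0.001 1.    0.   ] z [-0.  0. -1.] q [-0.497, 0.585, 0.258, 1.244, -0.0, 1.075] gap 0.0619 F [-0.4  1.  -0.5] g 27.8
wrist cup1 [([492, -253, 35], 0.69), ([645, -262, 112], 0.58)]
wrist pot [([490, -253, 1], 0.68)]
scene cup1 [([567, 103, 1], 0.97), ([490, -256, 46], 0.86), ([646, -264, 111], 0.85), ([649, 238, -2], 0.73)]
scene pot [([489, -255, 4], 0.57)]
t 19.68 tcp [ 0.6458 -0.2593  0.1447] x [0.001 1.    0.001] z [-0.002  0.001 -1.   ] q [-0.497, 0.586, 0.257, 1.244, -0.0, 1.075] gap 0.0621 F [ 0.2 -0.7 -0.9] g 27.8
```

Call:
move_arm([
  [[1,-50,0],[0,0,0],1],
  [[2,-100,0],[0,0,0],1],
  [[4,-145,0],[0,0,0],1],
  [[4,-157,0],[0,0,0],1],
  [[4,-157,0],[0,0,0],1],
])

```text
clock: 20.3
tcp_pos: [0.4894, -0.2557, 0.1466]
orientation: [0.0, 0.708, 0.707, 0.0]
wrist_force: [0.9, -0.6, -0.8]
finger_gap: 0.0617
grip_force: 27.9
```

Call:
move_arm([
  [[0,0,0],[0,0,0],1],
  [[0,0,15],[0,0,0],1],
  [[0,0,25],[0,0,0],1],
  [[0,0,25],[0,0,0],1],
  [[0,0,25],[0,0,0],1],
])

```text
clock: 20.92
tcp_pos: [0.4895, -0.2554, 0.121]
orientation: [-0.0, 0.707, 0.707, -0.0]
wrist_force: [0.5, -0.4, -1.4]
finger_gap: 0.0616
grip_force: 27.9
```

Descend 28 mm, gently at the end, and release.

Call:
move_arm([
  [[0,0,9],[0,0,0],1],
  [[0,0,18],[0,0,0],1],
  [[0,0,24],[0,0,0],1],
  [[0,0,26],[0,0,0],1],
  [[0,0,26],[0,0,0],1],
])

```text
clock: 21.55
tcp_pos: [0.4894, -0.2553, 0.0951]
orientation: [-0.0, 0.707, 0.707, -0.0]
wrist_force: [0.9, -0.3, -1.3]
finger_gap: 0.062
grip_force: 27.9
```

Call:
move_arm([
  [[0,0,2],[0,0,0],1],
  [[0,0,3],[0,0,0],1],
  [[0,0,3],[0,0,0],1],
])

```text
clock: 21.92
tcp_pos: [0.4895, -0.2552, 0.0924]
orientation: [-0.0, 0.707, 0.707, 0.0]
wrist_force: [1.0, 2.1, 1.7]
finger_gap: 0.0616
grip_force: 28.1
```

Call:
move_arm([
  [[0,0,0],[0,0,0],0],
  [[0,0,0],[0,0,0],-1],
  [[0,0,0],[0,0,0],-1],
  [[0,0,-5],[0,0,0],-1],
  [[0,0,-30],[0,0,0],-1],
])

```text
clock: 22.55
tcp_pos: [0.4884, -0.2549, 0.1214]
orientation: [-0.002, 0.707, 0.707, -0.0]
wrist_force: [0.0, 0.6, -0.5]
finger_gap: 0.0848
grip_force: 0.0
```

Call:
move_arm([
  [[30,5,-40],[0,0,0],-1],
  [[80,10,-50],[0,0,0],-1],
  [[130,15,-50],[0,0,0],-1],
  [[180,30,-50],[0,0,0],-1],
  [[230,40,-50],[0,0,0],-1],
])

```text
clock: 23.18
tcp_pos: [0.5303, -0.0242, 0.173]
orientation: [0.001, 0.707, 0.707, 0.0]
wrist_force: [0.4, -0.7, -0.2]
finger_gap: 0.0852
grip_force: 0.0
```

```bash
python3 -c "
from h import *
p=look(['cup1','pot'],('top','scene','wrist'),'w10')
s=st()
"
```

```text
t 23.18 tcp [ 0.5303 -0.0242  0.173 ] x [ 0.001  1.    -0.001] z [ 0.002 -0.001 -1.   ] q [-0.197, 0.252, -0.182, 1.135, -0.0, 1.375] gap 0.0852 F [ 0.4 -0.7 -0.2] g 0.0
top cup1 [([649, 244, -3], 0.76), ([491, -256, 63], 0.75), ([755, -156, 3], 0.5), ([485, -262, 39], 0.45)]
top pot [([492, -257, 3], 0.61)]
scene cup1 [([648, 240, 0], 0.91), ([567, 108, 2], 0.76), ([534, 3, -2], 0.74), ([491, -256, 43], 0.74), ([492, -256, 61], 0.68)]
scene pot []
wrist cup1 [([538, 5, 2], 0.79), ([562, 109, 1], 0.75)]
wrist pot []
t 23.62 tcp [ 0.5296 -0.0267  0.1724] x [ 0.003  1.    -0.   ] z [ 0. -0. -1.] q [-0.202, 0.252, -0.183, 1.135, -0.0, 1.372] gap 0.0853 F [-0.2 -0.4  0.6] g 0.0
```

View pics/w10_scene.png

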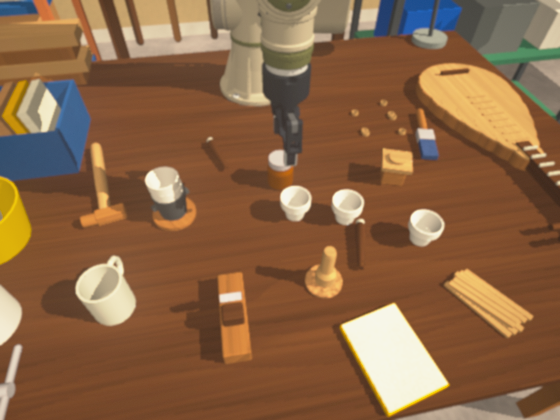

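Two cups are stacked straight (px 165,185). Cup at (0.536,0.004) next.

Call:
move_arm([
  [[31,6,30],[0,0,0],-1],
  [[31,6,80],[0,0,0],-1],
  [[31,6,95],[0,0,0],-1],
  [[31,6,95],[0,0,0],-1],
])

```text
clock: 24.12
tcp_pos: [0.5349, 0.0048, 0.0767]
orientation: [-0.001, 0.708, 0.706, -0.001]
wrist_force: [0.2, -0.1, 0.8]
finger_gap: 0.0854
grip_force: 0.0
```

```bash
python3 -c "
from h import *
p=look(['cup1'],('wrist','scene'))
s=st()
"
```

```text
t 24.12 tcp [0.5349 0.0048 0.0767] x [0.002 1.    0.   ] z [-0.002  0.    -1.   ] q [-0.141, 0.336, -0.318, 0.919, -0.0, 1.432] gap 0.0854 F [ 0.2 -0.1  0.8] g 0.0
wrist cup1 [([567, 106, 1], 0.59), ([538, 3, 4], 0.58), ([428, -11, -3], 0.49)]
scene cup1 [([535, 5, 1], 0.84), ([489, -255, 62], 0.71), ([651, 239, -1], 0.66), ([563, 106, 0], 0.61), ([489, -259, 43], 0.58)]
t 24.32 tcp [0.5371 0.0049 0.0791] x [ 0.001  1.    -0.001] z [ 0.003 -0.001 -1.   ] q [-0.14, 0.334, -0.315, 0.918, -0.0, 1.432] gap 0.0856 F [ 0.7  0.1 -0.1] g 0.0
```

Call:
move_arm([
  [[-1,0,20],[0,0,0],-1],
  [[-1,0,46],[0,0,0],-1],
  [[-1,0,46],[0,0,0],-1],
  [[-1,0,46],[0,0,0],-1],
])

```text
clock: 24.82
tcp_pos: [0.5366, 0.0043, 0.0327]
orientation: [0.001, 0.707, 0.707, 0.001]
wrist_force: [0.7, -0.3, -0.0]
finger_gap: 0.0854
grip_force: 0.0
```

Call:
move_arm([
  [[0,0,0],[0,0,0],1],
  [[0,0,0],[0,0,0],1],
  [[0,0,0],[0,0,0],1],
  [[0,0,0],[0,0,0],1],
])

```text
clock: 25.32
tcp_pos: [0.5366, 0.0043, 0.0328]
orientation: [0.001, 0.707, 0.707, 0.001]
wrist_force: [-0.5, 0.3, 5.1]
finger_gap: 0.0615
grip_force: 26.7
```

Call:
move_arm([
  [[0,0,-30],[0,0,0],1],
  [[0,0,-70],[0,0,0],1],
  [[0,0,-110],[0,0,0],1],
  [[0,0,-135],[0,0,0],1],
  [[0,0,-135],[0,0,0],1],
])

```text
clock: 25.95
tcp_pos: [0.5374, 0.0043, 0.1688]
orientation: [0.002, 0.707, 0.707, 0.002]
wrist_force: [1.2, 0.9, -0.8]
finger_gap: 0.0614
grip_force: 28.3
```

```bash
python3 -c "
from h import *
p=look(['cup1'],('wrist','scene'))
s=st()
"
```

```text
t 25.95 tcp [0.5374 0.0043 0.1688] x [ 0.001  1.    -0.001] z [ 0.005 -0.001 -1.   ] q [-0.141, 0.263, -0.177, 1.125, -0.0, 1.43] gap 0.0614 F [ 1.2  0.9 -0.8] g 28.3
wrist cup1 [([564, 108, 0], 0.83)]
scene cup1 [([652, 242, 0], 0.86), ([486, -254, 41], 0.81), ([564, 107, 3], 0.63), ([537, 3, 129], 0.62), ([492, -257, 58], 0.57), ([465, 253, 4], 0.46)]
t 26.15 tcp [0.5347 0.0046 0.1648] x [0.001 1.    0.   ] z [-0.002  0.    -1.   ] q [-0.142, 0.267, -0.182, 1.124, -0.0, 1.43] gap 0.0617 F [-0.7  0.3 -0.9] g 28.3
```

Call:
move_arm([
  [[-45,-8,0],[0,0,0],1],
  [[-100,-18,0],[0,0,0],1],
  [[-155,-28,0],[0,0,0],1],
  [[-210,-38,0],[0,0,0],1],
  [[-250,-44,0],[0,0,0],1],
])

```text
clock: 26.78
tcp_pos: [0.4901, -0.2473, 0.1648]
orientation: [-0.001, 0.708, 0.706, -0.0]
wrist_force: [0.6, -0.1, -0.6]
finger_gap: 0.0618
grip_force: 28.3
```

Call:
move_arm([
  [[-11,-2,0],[0,0,0],1],
  [[-11,-2,0],[0,0,0],1],
  [[-11,-2,10],[0,0,0],1],
  [[-11,-2,20],[0,0,0],1],
  [[-11,-2,20],[0,0,0],1],
])

```text
clock: 27.4
tcp_pos: [0.4889, -0.2549, 0.1449]
orientation: [-0.001, 0.707, 0.707, -0.0]
wrist_force: [-0.0, -0.3, -0.2]
finger_gap: 0.0618
grip_force: 28.3
```

```bash
python3 -c "
from h import *
s=st();p=look(['cup1'],('scene',))
s=st()
"
```

```text
t 27.4 tcp [ 0.4889 -0.2549  0.1449] x [-0.001  1.     0.002] z [-0.002  0.002 -1.   ] q [-0.626, 0.31, -0.174, 1.089, -0.0, 0.944] gap 0.0618 F [-0.  -0.3 -0.2] g 28.3
t 27.4 tcp [ 0.4889 -0.2549  0.1449] x [-0.001  1.     0.002] z [-0.002  0.002 -1.   ] q [-0.626, 0.31, -0.174, 1.089, -0.0, 0.944] gap 0.0618 F [-0.  -0.3 -0.2] g 28.3
scene cup1 [([491, -256, 111], 0.81), ([563, 107, 2], 0.75), ([484, -258, 42], 0.74), ([649, 238, -3], 0.73), ([492, -255, 60], 0.67)]
t 27.5 tcp [ 0.4895 -0.2558  0.1461] x [-0.  1.  0.] z [-0.  0. -1.] q [-0.627, 0.31, -0.172, 1.09, -0.0, 0.944] gap 0.0615 F [ 0.4  0.9 -0.9] g 28.3
```

Call:
move_arm([
  [[0,0,10],[0,0,0],1],
  [[0,0,20],[0,0,0],1],
  [[0,0,28],[0,0,0],1],
  [[0,0,31],[0,0,0],1],
  [[0,0,31],[0,0,0],1],
])

```text
clock: 28.12
tcp_pos: [0.4893, -0.2565, 0.115]
orientation: [-0.0, 0.707, 0.707, -0.0]
wrist_force: [0.1, -0.6, -0.8]
finger_gap: 0.0616
grip_force: 28.3
```

Call:
move_arm([
  [[0,0,2],[0,0,0],1],
  [[0,0,3],[0,0,0],1],
  [[0,0,3],[0,0,0],1],
])

```text
clock: 28.5
tcp_pos: [0.4895, -0.2565, 0.1124]
orientation: [0.0, 0.707, 0.707, -0.0]
wrist_force: [0.7, 0.6, -0.9]
finger_gap: 0.0616
grip_force: 28.3
```

Call:
move_arm([
  [[0,0,0],[0,0,0],0],
  [[0,0,0],[0,0,0],-1],
  [[0,0,0],[0,0,0],-1],
  [[0,0,-5],[0,0,0],-1],
  [[0,0,-40],[0,0,0],-1],
])

```text
clock: 29.12
tcp_pos: [0.488, -0.2554, 0.1508]
orientation: [-0.002, 0.707, 0.707, -0.0]
wrist_force: [1.2, -0.3, 0.1]
finger_gap: 0.0852
grip_force: 0.0
```

Call:
move_arm([
  [[50,10,-40],[0,0,0],-1],
  [[105,20,-40],[0,0,0],-1],
  [[160,30,-40],[0,0,0],-1],
  [[215,45,-40],[0,0,0],-1],
  [[270,60,-40],[0,0,0],-1],
])

```text
clock: 29.75
tcp_pos: [0.5501, 0.0152, 0.193]
orientation: [0.001, 0.707, 0.707, 0.0]
wrist_force: [0.5, -1.0, 0.0]
finger_gap: 0.0853
grip_force: 0.0
```

Call:
move_arm([
  [[50,10,20],[0,0,0],-1],
  [[90,15,60],[0,0,0],-1],
  [[90,15,80],[0,0,0],-1],
  [[90,15,80],[0,0,0],-1],
])

```text
clock: 30.25
tcp_pos: [0.5632, 0.104, 0.1108]
orientation: [-0.001, 0.707, 0.707, -0.001]
wrist_force: [0.5, -0.4, 0.3]
finger_gap: 0.0853
grip_force: 0.0
```

```bash
python3 -c "
from h import *
p=look(['cup1'],('top','scene','wrist'),'w11')
s=st()
"
```

```text
t 30.25 tcp [0.5632 0.104  0.1108] x [-0.001  1.    -0.   ] z [-0.004 -0.    -1.   ] q [0.043, 0.374, -0.17, 1.031, -0.0, 1.613] gap 0.0853 F [ 0.5 -0.4  0.3] g 0.0
top cup1 [([493, -259, 79], 0.96), ([491, -257, 62], 0.56), ([568, 109, -2], 0.5), ([486, -258, 41], 0.45)]
scene cup1 [([564, 107, 2], 0.98), ([490, -259, 81], 0.87), ([491, -256, 61], 0.82), ([650, 240, 1], 0.7), ([487, -260, 44], 0.68), ([469, 253, 3], 0.45)]
wrist cup1 [([565, 105, 0], 0.88), ([645, 240, 1], 0.64)]
t 30.55 tcp [0.5657 0.1029 0.1137] x [0.002 1.    0.   ] z [ 0.002  0.    -1.   ] q [0.04, 0.371, -0.166, 1.031, -0.0, 1.613] gap 0.0855 F [-0.1  0.2 -0.3] g 0.0
```

Call:
move_arm([
  [[3,0,20],[0,0,0],-1],
  [[3,0,50],[0,0,0],-1],
  [[3,0,81],[0,0,0],-1],
  [[3,0,81],[0,0,0],-1],
  [[3,0,81],[0,0,0],-1],
])

```text
clock: 31.18
tcp_pos: [0.5657, 0.1062, 0.0327]
orientation: [0.001, 0.708, 0.707, 0.001]
wrist_force: [0.1, 0.3, 0.5]
finger_gap: 0.0853
grip_force: 0.0
```

Call:
move_arm([
  [[0,0,0],[0,0,0],1],
  [[0,0,0],[0,0,0],1],
  [[0,0,0],[0,0,0],1],
  [[0,0,0],[0,0,0],1],
])

```text
clock: 31.68
tcp_pos: [0.566, 0.1065, 0.0332]
orientation: [0.001, 0.707, 0.707, 0.001]
wrist_force: [-0.8, -0.4, 5.0]
finger_gap: 0.0625
grip_force: 26.6
```

Call:
move_arm([
  [[0,0,-30],[0,0,0],1],
  [[0,0,-70],[0,0,0],1],
  [[0,0,-110],[0,0,0],1],
  [[0,0,-150],[0,0,0],1],
  [[0,0,-150],[0,0,0],1],
])

```text
clock: 32.3
tcp_pos: [0.5674, 0.1066, 0.186]
orientation: [0.003, 0.707, 0.707, 0.003]
wrist_force: [-0.4, 0.6, -0.9]
finger_gap: 0.0625
grip_force: 27.9
```

```bash
python3 -c "
from h import *
p=look(['cup1'],('wrist','scene'))
s=st()
"
```

```text
t 32.3 tcp [0.5674 0.1066 0.186 ] x [0.001 1.    0.   ] z [ 0.009  0.    -1.   ] q [0.047, 0.327, -0.047, 1.189, -0.0, 1.618] gap 0.0625 F [-0.4  0.6 -0.9] g 27.9
wrist cup1 [([567, 106, 151], 0.94), ([648, 241, -2], 0.74)]
scene cup1 [([565, 106, 150], 0.96), ([491, -257, 42], 0.75), ([489, -257, 76], 0.71), ([648, 238, 0], 0.55)]
t 32.5 tcp [0.5639 0.1064 0.1802] x [ 0.001  1.    -0.   ] z [-0.002 -0.    -1.   ] q [0.047, 0.331, -0.054, 1.187, -0.0, 1.618] gap 0.0623 F [ 0.3  0.5 -0.9] g 27.9
```

Call:
move_arm([
  [[-50,-10,-5],[0,0,0],1],
  [[-105,-22,-5],[0,0,0],1],
  [[-160,-33,-5],[0,0,0],1],
  [[-215,-44,-5],[0,0,0],1],
  [[-265,-55,-5],[0,0,0],1],
])

```text
clock: 33.12
tcp_pos: [0.5082, -0.16, 0.1848]
orientation: [-0.001, 0.707, 0.707, -0.0]
wrist_force: [0.5, -0.4, -0.4]
finger_gap: 0.0619
grip_force: 27.9
```

Call:
move_arm([
  [[-50,-10,0],[0,0,0],1],
  [[-90,-19,0],[0,0,0],1],
  [[-98,-20,0],[0,0,0],1],
  [[-98,-20,10],[0,0,0],1],
  [[-98,-20,20],[0,0,0],1],
])

```text
clock: 33.75
tcp_pos: [0.4892, -0.255, 0.1649]
orientation: [-0.001, 0.707, 0.707, 0.0]
wrist_force: [-0.4, 1.4, 0.0]
finger_gap: 0.0621
grip_force: 27.9
```

```bash
python3 -c "
from h import *
s=st();p=look(['cup1'],('scene','top'))
s=st()
"
```

```text
t 33.75 tcp [ 0.4892 -0.255   0.1649] x [-0.001  1.     0.001] z [-0.001  0.001 -1.   ] q [-0.626, 0.298, -0.14, 1.135, 0.0, 0.944] gap 0.0621 F [-0.4  1.4  0. ] g 27.9
t 33.75 tcp [ 0.4892 -0.255   0.1649] x [-0.001  1.     0.001] z [-0.001  0.001 -1.   ] q [-0.626, 0.298, -0.14, 1.135, 0.0, 0.944] gap 0.0621 F [-0.4  1.4  0. ] g 27.9
scene cup1 [([491, -257, 60], 0.76), ([488, -256, 133], 0.58), ([492, -257, 79], 0.57), ([489, -257, 42], 0.48)]
top cup1 [([649, 243, -3], 0.9), ([484, -257, 36], 0.64), ([491, -256, 63], 0.63), ([490, -254, 131], 0.52), ([489, -265, 80], 0.38)]
t 33.95 tcp [ 0.4894 -0.2552  0.1658] x [-0.001  1.     0.001] z [-0.001  0.001 -1.   ] q [-0.626, 0.297, -0.138, 1.136, 0.0, 0.944] gap 0.0622 F [ 0.   0.7 -0.1] g 27.9
```

Call:
move_arm([
  [[-1,1,10],[0,0,0],1],
  [[-1,1,20],[0,0,0],1],
  [[-1,1,27],[0,0,0],1],
  [[-1,1,30],[0,0,0],1],
  [[-1,1,30],[0,0,0],1],
])

```text
clock: 34.58
tcp_pos: [0.4903, -0.2575, 0.136]
orientation: [-0.0, 0.707, 0.707, -0.0]
wrist_force: [0.6, 0.0, -0.9]
finger_gap: 0.0624
grip_force: 27.9
```

Call:
move_arm([
  [[0,0,2],[0,0,0],1],
  [[0,0,3],[0,0,0],1],
  [[0,0,3],[0,0,0],1],
])

```text
clock: 34.95
tcp_pos: [0.4905, -0.2575, 0.1333]
orientation: [0.0, 0.707, 0.707, -0.0]
wrist_force: [-0.4, 0.4, -1.1]
finger_gap: 0.0625
grip_force: 27.9
```

Call:
move_arm([
  [[0,0,0],[0,0,0],0],
  [[0,0,0],[0,0,0],-1],
  [[0,0,0],[0,0,0],-1],
  [[0,0,-5],[0,0,0],-1],
  [[0,0,-40],[0,0,0],-1],
])

```text
clock: 35.58
tcp_pos: [0.489, -0.2565, 0.1718]
orientation: [-0.002, 0.707, 0.707, -0.0]
wrist_force: [0.9, -0.1, 0.4]
finger_gap: 0.0857
grip_force: 0.0
```

Call:
move_arm([
  [[50,10,-40],[0,0,0],-1],
  [[105,25,-40],[0,0,0],-1],
  [[160,40,-40],[0,0,0],-1],
  [[215,60,-40],[0,0,0],-1],
  [[270,80,-40],[0,0,0],-1],
])

```text
clock: 36.2
tcp_pos: [0.5713, 0.0142, 0.214]
orientation: [0.001, 0.707, 0.707, 0.0]
wrist_force: [0.8, -0.8, 1.1]
finger_gap: 0.0854
grip_force: 0.0
```

Call:
move_arm([
  [[50,15,20],[0,0,0],-1],
  [[105,35,60],[0,0,0],-1],
  [[160,55,80],[0,0,0],-1],
  [[215,75,100],[0,0,0],-1],
  [[215,75,100],[0,0,0],-1],
])

```text
clock: 36.83
tcp_pos: [0.6451, 0.2311, 0.1106]
orientation: [-0.001, 0.706, 0.709, -0.001]
wrist_force: [0.4, -1.6, 0.4]
finger_gap: 0.0854
grip_force: 0.0
```

```bash
python3 -c "
from h import *
p=look(['cup1','pestle'],('top','scene','wrist'),'w12')
s=st()
"
```

```text
t 36.83 tcp [0.6451 0.2311 0.1106] x [-0.004  1.    -0.   ] z [-0.003 -0.    -1.   ] q [0.227, 0.582, 0.165, 1.156, 0.0, 1.793] gap 0.0854 F [ 0.4 -1.6  0.4] g 0.0
top cup1 [([490, -256, 98], 0.8), ([647, 244, 1], 0.64), ([492, -258, 62], 0.47), ([491, -259, 81], 0.39), ([486, -257, 41], 0.39)]
top pestle [([711, 20, 4], 0.73), ([373, -124, 0], 0.38)]
scene cup1 [([491, -256, 100], 0.84), ([488, -258, 43], 0.71), ([649, 240, 0], 0.67), ([492, -255, 55], 0.66), ([489, -257, 80], 0.51), ([709, 18, 6], 0.4)]
scene pestle [([710, 20, 4], 0.62)]
wrist cup1 [([645, 245, 0], 0.89)]
wrist pestle []
t 37.27 tcp [0.6462 0.2262 0.1144] x [0.002 1.    0.   ] z [ 0.001  0.    -1.   ] q [0.22, 0.575, 0.162, 1.157, -0.0, 1.793] gap 0.0854 F [0.1 0.3 0.6] g 0.0
```

View pics/w12_scene.png

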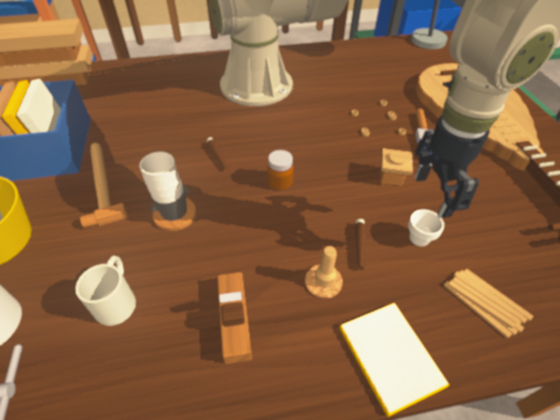

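Four cups stacked straight (px 162,180); last cup at (0.648,0.241).

Call:
move_arm([
  [[14,2,10],[0,0,0],-1],
  [[14,2,40],[0,0,0],-1],
  [[14,2,80],[0,0,0],-1],
  [[14,2,80],[0,0,0],-1],
  [[14,2,80],[0,0,0],-1],
])

```text
clock: 37.9
tcp_pos: [0.6482, 0.2419, 0.034]
orientation: [0.0, 0.707, 0.707, 0.0]
wrist_force: [-0.0, 0.6, 0.2]
finger_gap: 0.0855
grip_force: 0.0
```

Call:
move_arm([
  [[0,0,0],[0,0,0],1],
  [[0,0,0],[0,0,0],1],
  [[0,0,0],[0,0,0],1],
  [[0,0,0],[0,0,0],1],
])

```text
clock: 38.4
tcp_pos: [0.6492, 0.2418, 0.0357]
orientation: [0.001, 0.707, 0.707, 0.002]
wrist_force: [-1.0, 0.1, 5.9]
finger_gap: 0.0626
grip_force: 27.3
```

Call:
move_arm([
  [[0,0,-30],[0,0,0],1],
  [[0,0,-70],[0,0,0],1],
  [[0,0,-110],[0,0,0],1],
  [[0,0,-160],[0,0,0],1],
  [[0,0,-180],[0,0,0],1],
])

```text
clock: 39.02
tcp_pos: [0.6493, 0.2417, 0.2181]
orientation: [0.002, 0.707, 0.707, 0.003]
wrist_force: [0.4, -0.3, -1.7]
finger_gap: 0.0626
grip_force: 27.8
```

```bash
python3 -c "
from h import *
p=look(['cup1'],('wrist','scene'))
p=look(['lid','rest'],('wrist','scene'),'w13')
s=st()
"
```

```text
t 39.02 tcp [0.6493 0.2417 0.2181] x [0.001 1.    0.001] z [ 0.006  0.001 -1.   ] q [0.241, 0.553, 0.38, 1.391, -0.0, 1.812] gap 0.0626 F [ 0.4 -0.3 -1.7] g 27.8
wrist cup1 [([648, 241, 180], 0.57)]
scene cup1 [([488, -257, 42], 0.8), ([492, -254, 60], 0.69), ([651, 242, 180], 0.6), ([490, -256, 98], 0.56), ([491, -256, 80], 0.5)]
t 39.23 tcp [0.6479 0.2414 0.2132] x [0.001 1.    0.   ] z [ 0.001  0.    -1.   ] q [0.241, 0.556, 0.374, 1.388, -0.0, 1.812] gap 0.0624 F [-0.7  0.2 -0.6] g 27.8
wrist lid [([467, 259, 46], 0.76)]
wrist rest [([466, 252, -2], 0.6)]
scene lid [([708, 15, -5], 0.74), ([463, 257, 48], 0.57), ([462, 253, 5], 0.49)]
scene rest [([466, 255, 3], 0.84)]
t 39.52 tcp [0.6473 0.2412 0.2119] x [ 0.001  1.    -0.001] z [-0.002 -0.001 -1.   ] q [0.241, 0.558, 0.373, 1.388, -0.0, 1.812] gap 0.0624 F [ 0.4 -1.   0. ] g 27.8
```

Call:
move_arm([
  [[-45,-14,0],[0,0,0],1],
  [[-100,-31,0],[0,0,0],1],
  [[-155,-49,0],[0,0,0],1],
  [[-210,-66,0],[0,0,0],1],
  [[-260,-82,0],[0,0,0],1],
])

```text
clock: 40.15
tcp_pos: [0.5646, -0.0202, 0.2129]
orientation: [-0.0, 0.707, 0.707, -0.0]
wrist_force: [1.0, -0.4, -0.7]
finger_gap: 0.0624
grip_force: 27.8
```

Call:
move_arm([
  [[-50,-16,0],[0,0,0],1],
  [[-105,-33,0],[0,0,0],1],
  [[-160,-50,0],[0,0,0],1],
  [[-205,-65,0],[0,0,0],1],
  [[-238,-75,0],[0,0,0],1],
])

```text
clock: 40.78
tcp_pos: [0.4894, -0.2584, 0.2129]
orientation: [-0.0, 0.708, 0.706, -0.0]
wrist_force: [-0.1, -0.1, -0.5]
finger_gap: 0.0625
grip_force: 27.8
```

Call:
move_arm([
  [[0,0,10],[0,0,0],1],
  [[0,0,20],[0,0,0],1],
  [[0,0,20],[0,0,0],1],
])

```text
clock: 41.15
tcp_pos: [0.49, -0.2548, 0.1918]
orientation: [-0.001, 0.707, 0.707, -0.0]
wrist_force: [-0.0, -0.1, -0.8]
finger_gap: 0.0626
grip_force: 27.8
```

```bash
python3 -c "
from h import *
s=st();p=look(['cup1'],('scene','top'))
s=st()
"
```

```text
t 41.15 tcp [ 0.49   -0.2548  0.1918] x [-0.001  1.     0.002] z [-0.002  0.002 -1.   ] q [-0.625, 0.286, -0.089, 1.199, 0.0, 0.945] gap 0.0626 F [-0.  -0.1 -0.8] g 27.8
t 41.15 tcp [ 0.49   -0.2548  0.1918] x [-0.001  1.     0.002] z [-0.002  0.002 -1.   ] q [-0.625, 0.286, -0.089, 1.199, 0.0, 0.945] gap 0.0626 F [-0.  -0.1 -0.8] g 27.8
scene cup1 [([488, -256, 96], 0.97), ([491, -255, 77], 0.82), ([490, -258, 44], 0.77), ([491, -256, 157], 0.63)]
top cup1 [([492, -256, 154], 0.69), ([372, -126, 1], 0.65), ([491, -263, 80], 0.62), ([492, -257, 65], 0.6), ([700, 97, -2], 0.6), ([493, -259, 98], 0.4), ([483, -258, 35], 0.39)]
t 41.35 tcp [ 0.4909 -0.2558  0.1936] x [-0.001  1.    -0.   ] z [ 0. -0. -1.] q [-0.625, 0.285, -0.086, 1.2, 0.0, 0.945] gap 0.0624 F [ 0.4 -0.4  0.9] g 27.8
```

Call:
move_arm([
  [[-1,0,12],[0,0,0],1],
  [[-1,0,24],[0,0,0],1],
  [[-1,0,32],[0,0,0],1],
  [[-1,0,35],[0,0,0],1],
  [[-1,0,35],[0,0,0],1],
])

```text
clock: 41.98
tcp_pos: [0.4904, -0.2575, 0.158]
orientation: [-0.0, 0.707, 0.707, -0.0]
wrist_force: [-0.2, 0.1, -0.2]
finger_gap: 0.0624
grip_force: 27.8
```

Call:
move_arm([
  [[0,0,2],[0,0,0],1],
  [[0,0,3],[0,0,0],1],
  [[0,0,3],[0,0,0],1],
])

```text
clock: 42.35
tcp_pos: [0.4905, -0.2575, 0.1554]
orientation: [0.0, 0.707, 0.707, -0.0]
wrist_force: [-0.4, -0.3, -0.7]
finger_gap: 0.0623
grip_force: 27.8
```

Call:
move_arm([
  [[0,0,0],[0,0,0],0],
  [[0,0,0],[0,0,0],-1],
  [[0,0,0],[0,0,0],-1],
  [[0,0,-5],[0,0,0],-1],
  [[0,0,-40],[0,0,0],-1],
])

```text
clock: 42.98
tcp_pos: [0.4891, -0.2565, 0.1938]
orientation: [-0.002, 0.707, 0.707, -0.0]
wrist_force: [0.2, -0.4, 0.5]
finger_gap: 0.0855
grip_force: 0.0
```

Call:
move_arm([
  [[40,0,-40],[0,0,0],-1],
  [[90,0,-40],[0,0,0],-1],
  [[145,0,-40],[0,0,0],-1],
  [[200,0,-40],[0,0,0],-1],
  [[255,0,-40],[0,0,0],-1],
])

```text
clock: 43.6
tcp_pos: [0.4906, -0.0009, 0.2359]
orientation: [0.0, 0.707, 0.707, 0.0]
wrist_force: [1.2, 0.3, 0.2]
finger_gap: 0.0854
grip_force: 0.0
```

Call:
move_arm([
  [[50,0,0],[0,0,0],-1],
  [[105,0,0],[0,0,0],-1],
  [[150,0,0],[0,0,0],-1],
  [[150,0,0],[0,0,0],-1],
])

```text
clock: 44.1
tcp_pos: [0.4905, 0.1502, 0.2356]
orientation: [0.0, 0.706, 0.709, 0.0]
wrist_force: [-1.0, -0.9, 0.6]
finger_gap: 0.0853
grip_force: 0.0
```

```bash
python3 -c "
from h import *
s=st()
p=look(['cup1'],('top','scene'),'w14')
p=look(['lid','rest'],('wrist','top'),'w15')
s=st()
"
```

```text
t 44.1 tcp [0.4905 0.1502 0.2356] x [-0.004  1.     0.   ] z [ 0.001  0.    -1.   ] q [0.14, 0.191, -0.104, 1.275, 0.0, 1.707] gap 0.0853 F [-1.  -0.9  0.6] g 0.0
t 44.1 tcp [0.4905 0.1502 0.2356] x [-0.004  1.     0.   ] z [ 0.001  0.    -1.   ] q [0.14, 0.191, -0.104, 1.275, 0.0, 1.707] gap 0.0853 F [-1.  -0.9  0.6] g 0.0
top cup1 [([490, -257, 119], 0.69), ([484, -258, 37], 0.59), ([493, -257, 64], 0.41), ([491, -257, 98], 0.4)]
scene cup1 [([491, -256, 78], 0.83), ([489, -260, 117], 0.72), ([488, -255, 41], 0.67), ([486, -259, 101], 0.6), ([492, -257, 59], 0.56)]
t 44.3 tcp [0.4908 0.1467 0.2354] x [ 0.002  1.    -0.   ] z [ 0. -0. -1.] q [0.134, 0.19, -0.106, 1.275, -0.0, 1.706] gap 0.0857 F [-0.4 -0.8  0.9] g 0.0
wrist lid []
wrist rest []
top lid [([464, 253, 48], 0.43)]
top rest [([428, -9, 0], 0.65), ([372, -127, 0], 0.59)]
t 44.6 tcp [0.4909 0.1467 0.2353] x [ 0.002  1.    -0.   ] z [ 0. -0. -1.] q [0.134, 0.19, -0.106, 1.275, -0.0, 1.707] gap 0.0856 F [0.6 0.7 0.3] g 0.0
```

View pics/w15_wrist.png

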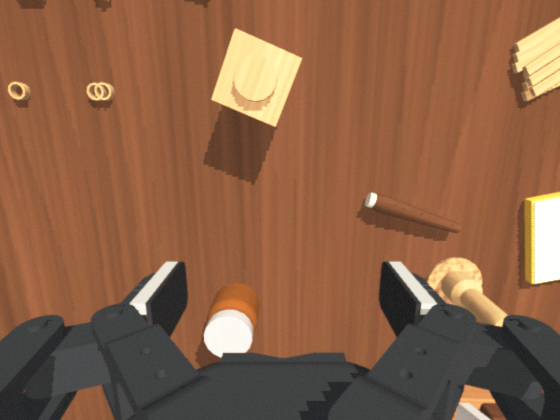

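Lid corners at px (237,30), (301,58), (276,126), (212,98), boss up at (256,80). Compute lid pose and fit the arm's kinematics from the log.

```bash
cat > k.py <<'E'
from h import *
import ast
from scipy.optimize import least_squares
s=env.get_state()
p=env.read_camera('wrist'); M=np.array(p['mount'],float)
f=210/np.tan(np.radians(p['fovy']/2))
Rt=rot(s['orientation']).as_matrix(); t=np.array(s['tcp_pos'])
def ray(u,v,z):
    d=np.array([(u-p['cx'])/f,-(v-p['cy'])/f,-1]); d=Rt@M[:3,:3]@d; o=Rt@M[:3,3]+t
    return o+d*(z-o[2])/d[2]
C=np.array([ray(u,v,.057) for u,v in [(237,30),(301,58),(276,126),(212,98)]])
print('corners',C.round(4).tolist(),'centre',C.mean(0).round(4),'sides',np.linalg.norm(np.roll(C,-1,0)-C,axis=1).round(4))
for i in range(4):
    e=C[(i+1)%4]-C[i]; print('yaw mod 90', np.degrees(np.arctan2(e[1],e[0]))%90)
D=[ast.literal_eval(l.replace('array','').replace('np.float64','')) for l in open('log.txt')]
Q=np.array([d[0] for d in D]);P=np.array([d[1] for d in D])
def fk(k,q):
    a,A,B,Cc,Dd,z0=k; j2=q[:,1]; e=j2-q[:,2]
    return a+A*np.sin(j2)+B*np.cos(j2)+Cc*np.sin(e)+Dd*np.cos(e), z0+A*np.cos(j2)-B*np.sin(j2)+Cc*np.cos(e)-Dd*np.sin(e)
def res(k):
    r,z=fk(k,Q); return np.r_[r-np.hypot(P[:,0],P[:,1]),z-P[:,2]]
o=least_squares(res,[0,.3,0,0,.3,0]); print(o.x.round(4),np.abs(o.fun).max())
print('az err',np.abs(np.arctan2(P[:,1],P[:,0])-Q[:,0]).max())
E
python3 k.py
```

```text
corners [[0.4522, 0.2956, 0.057], [0.5099, 0.2723, 0.057], [0.4864, 0.2121, 0.057], [0.4261, 0.238, 0.057]] centre [0.4687 0.2545 0.057 ] sides [0.0623 0.0646 0.0656 0.0632]
yaw mod 90 68.03645552121417
yaw mod 90 68.62255495249207
yaw mod 90 66.82099288605309
yaw mod 90 65.691633856046
[ 0.0052  0.5131  0.0026  0.0534  0.4102 -0.1992] 0.003489518280097137
az err 0.15677364353074977
```

All five cups are home. Now a free-air turn and tilt, both to head for the lid's orientation and to identify the wrist kinematics.

Call:
move_arm([
  [[0,0,-30],[0,0,-1],-1],
  [[0,0,-60],[0,0,-2],-1],
  [[0,0,-60],[0,0,-3],-1],
  [[0,0,-60],[0,0,-4],-1],
  [[0,0,-60],[0,0,-5],-1],
])

```text
clock: 45.28
tcp_pos: [0.4908, 0.1473, 0.2954]
orientation: [0.0, 0.34, 0.94, 0.0]
wrist_force: [0.0, -0.4, 0.2]
finger_gap: 0.0854
grip_force: 0.0
```

Call:
move_arm([
  [[0,0,0],[0,0,-1],-1],
  [[0,0,0],[0,0,-1.75],-1],
  [[0,0,0],[0,0,-1.75],-1],
])

```text
clock: 45.65
tcp_pos: [0.4907, 0.1473, 0.2953]
orientation: [-0.0, 0.196, 0.981, -0.0]
wrist_force: [0.0, 0.2, -0.3]
finger_gap: 0.0853
grip_force: 0.0
```

```bash
python3 -c "
from h import *
s=st()"
```

```text
t 45.65 tcp [0.4907 0.1473 0.2953] x [-0.923  0.385 -0.   ] z [-0. -0. -1.] q [0.135, 0.18, 0.027, 1.418, -0.0, 0.53] gap 0.0853 F [ 0.   0.2 -0.3] g 0.0
```

Call:
move_arm([
  [[0,0,0],[0,-1,0],-1],
  [[0,0,0],[0,-2,0],-1],
  [[0,0,0],[0,-3,0],-1],
  [[0,0,0],[0,-3,0],-1],
])

```text
clock: 46.15
tcp_pos: [0.4861, 0.1476, 0.2921]
orientation: [0.251, 0.188, 0.948, -0.051]
wrist_force: [-0.2, 1.1, 1.1]
finger_gap: 0.0857
grip_force: 0.0
```

```bash
python3 -c "
from h import *
s=st()"
```

```text
t 46.15 tcp [0.4861 0.1476 0.2921] x [-0.803  0.331 -0.496] z [ 0.458 -0.191 -0.868] q [0.332, -0.129, -0.422, 0.874, -0.336, 0.654] gap 0.0857 F [-0.2  1.1  1.1] g 0.0
```

Call:
move_arm([
  [[0,0,0],[0,-1,0],-1],
  [[0,0,0],[0,-2,0],-1],
  [[0,0,0],[0,-2,0],-1],
])

```text
clock: 46.52
tcp_pos: [0.4878, 0.1471, 0.2905]
orientation: [0.411, 0.176, 0.891, -0.084]
wrist_force: [-1.0, 0.2, -0.5]
finger_gap: 0.0854
grip_force: 0.0
```

```bash
python3 -c "
from h import *
s=st()"
```

```text
t 46.52 tcp [0.4878 0.1471 0.2905] x [-0.601  0.244 -0.761] z [ 0.702 -0.294 -0.649] q [0.482, -0.23, -0.711, 0.447, -0.626, 0.657] gap 0.0854 F [-1.   0.2 -0.5] g 0.0
```

```bash
cat > kin.py <<'E'
from h import *
import ast
from scipy.optimize import least_squares
D=[ast.literal_eval(l.replace('np.float64','')) for l in open('log.txt')]
Q=np.array([d[0] for d in D]);P=np.array([d[1] for d in D]);O=[rot(d[2]) for d in D]
B0=R.from_matrix(np.array([[0,0,1],[0,1,0],[-1,0,0]],float))
def fko(q): return R.from_euler('Z',q[0])*R.from_euler('Y',q[1]-q[2]+q[3])*R.from_euler('Z',q[4])*B0*R.from_euler('Z',q[5])
def fkp(k,q):
    a,A,B,C,Dd,z0,d,g,E,w=k; j2=q[1]; e=j2-q[2]
    base=np.array([a+A*np.sin(j2)+B*np.cos(j2)+C*np.sin(e)+Dd*np.cos(e), d, z0+A*np.cos(j2)-B*np.sin(j2)+C*np.cos(e)-Dd*np.sin(e)])
    Rp=R.from_euler('Y',q[1]-q[2]+q[3])
    return R.from_euler('Z',q[0]).apply(base+Rp.apply([g,0,w])+(Rp*R.from_euler('Z',q[4])).apply([E,0,0]))
def res(k): return np.r_[np.concatenate([fkp(k,q)-p for q,p in zip(Q,P)]),.003*(k-k0)]
k0=np.array([0,.5,0,0,.41,.2,.08,.1,.2,0]); 
K=least_squares(res,k0).x
lo=np.array([-2.76,-.86,-1.03,-2.2,-1.47,-3.14]);hi=np.array([2.76,1.69,1.26,2.34,1.5,3.14])
def ik(p,Rm,q0):
    best=None
    for i in range(6):
        st0=np.clip(q0+np.random.default_rng(i).normal(0,.3 if i else 0,6),lo+.01,hi-.01)
        o=least_squares(lambda q:np.r_[(fkp(K,q)-p)*5,(fko(q).inv()*Rm).as_rotvec()],st0,bounds=(lo,hi))
        if best is None or o.cost<best.cost: best=o
    return best.x,np.sqrt(2*best.cost)
def tool(phi,alpha,flip=False):
    # approach azimuth phi, tilt alpha from down, degrees; tool y to the left of phi (flip: right)
    f=np.radians(phi);a=np.radians(alpha)
    z=np.array([np.sin(a)*np.cos(f),np.sin(a)*np.sin(f),-np.cos(a)]);y=np.array([-np.sin(f),np.cos(f),0])*(-1 if flip else 1)
    return R.from_matrix(np.c_[np.cross(y,z),y,z])
E
python3 -c "
from kin import *
print(K.round(4),np.abs(np.concatenate([fkp(K,q)-p for q,p in zip(Q,P)])).max(),max((fko(q).inv()*o).magnitude() for q,o in zip(Q,O)))
def show(n,p,T,q0):
    q,e=ik(np.array(p),T,q0); print(n,q.round(2),round(e,3)); return q
q0=Q[-1]
L=np.array([.467,.254,.051]);S=np.array([.4905,-.257,.186-.006])
for phi in (-22.7,67.3):
  for fl in (0,1):
    for al in (45,60,70,80,90):
      T=tool(phi,al,fl); z=T.as_matrix()[:,2]
      show(('lid',phi,fl,al),L+z*.027,T,q0)
for phi in (-60,-40,-20,0,20):
  for fl in (0,1):
    for al in (90,110,120):
      T=tool(phi,al,fl); z=T.as_matrix()[:,2]
      show(('stack',phi,fl,al),S+z*.027,T,q0)
"
```

```text
[-0.      0.5185  0.      0.0556  0.4095  0.2331  0.08    0.1404  0.3002
  0.    ] 1.0076643084389048e-06 5.350689629312401e-16
('lid', -22.7, 0, 45) [ 0.67  0.31 -0.86 -0.06 -0.67  0.9 ] 0.0
('lid', -22.7, 0, 60) [ 0.76  0.45 -0.98 -0.47 -0.91  0.85] 0.0
('lid', -22.7, 0, 70) [ 0.81  0.6  -1.03 -0.81 -1.08  0.75] 0.017
('lid', -22.7, 0, 80) [ 0.85  0.8  -1.03 -1.21 -1.24  0.59] 0.066
('lid', -22.7, 0, 90) [ 0.84  1.21 -1.03 -2.2  -1.25  0.04] 0.017
('lid', -22.7, 1, 45) [ 0.67  0.31 -0.86 -0.06 -0.67 -2.24] 0.0
('lid', -22.7, 1, 60) [ 0.76  0.45 -0.98 -0.47 -0.91 -2.3 ] 0.0
('lid', -22.7, 1, 70) [ 0.81  0.6  -1.03 -0.81 -1.08 -2.39] 0.017
('lid', -22.7, 1, 80) [ 0.85  0.8  -1.03 -1.21 -1.24 -2.56] 0.066
('lid', -22.7, 1, 90) [ 0.84  1.21 -1.03 -2.2  -1.25 -3.1 ] 0.017
('lid', 67.3, 0, 45) [-0.01  0.26 -0.92  0.03  0.71 -1.05] 0.0
('lid', 67.3, 0, 60) [-0.12  0.39 -1.03 -0.28  0.99 -1.07] 0.009
('lid', 67.3, 0, 70) [-0.18  0.51 -1.03 -0.38  1.18 -1.12] 0.054
('lid', 67.3, 0, 80) [-0.23  0.65 -1.03 -0.53  1.36 -1.13] 0.09
('lid', 67.3, 0, 90) [-0.25  0.77 -1.03 -0.71  1.5  -1.09] 0.13
[... 1605 characters left out ...]
10) [-1.22  0.41 -1.03 -0.63  1.5  -0.86] 0.507
('stack', 0, 0, 120) [-1.22  0.41 -1.03 -0.66  1.5  -0.85] 0.649
('stack', 0, 1, 90) [-1.19  0.33 -1.03 -0.52  1.37  2.32] 0.298
('stack', 0, 1, 110) [-1.22  0.41 -1.03 -0.63  1.5   2.28] 0.507
('stack', 0, 1, 120) [-1.13  0.92 -1.03 -2.2   1.38 -2.97] 0.603
('stack', 20, 0, 90) [-1.17  0.45 -1.03 -0.67  1.5  -0.81] 0.051
('stack', 20, 0, 110) [-1.16  0.44 -1.03 -0.74  1.5  -0.73] 0.399
('stack', 20, 0, 120) [-1.16  0.44 -1.03 -0.78  1.5  -0.7 ] 0.573
('stack', 20, 1, 90) [-1.17  0.45 -1.03 -0.67  1.5   2.33] 0.051
('stack', 20, 1, 110) [-1.16  0.44 -1.03 -0.74  1.5   2.41] 0.399
('stack', 20, 1, 120) [-1.13  0.9  -1.03 -2.2   1.5  -2.88] 0.534
```

```bash
cat >> kin.py <<'E'
def gp(centre,T,off=.026): return np.array(centre)+T.as_matrix()[:,2]*off
E
python3 -c "
from kin import *
q0=Q[-1]
L=np.array([.467,.254,.051]);Z=np.array([.467,.254,.078]);S=np.array([.4905,-.257,.180])
def t(n,c,T,back=0):
    q,e=ik(gp(c,T,.026-back),T,q0); print(n,q.round(2),round(e,3),'' if e<.003 else 'XX')
for phi in (-22.7,67.3,157.3,-112.7):
  for a in (40,50,60,-30,-40,-50):
    t(('lid',phi,a),L,tool(phi,a)) if a>0 else 0
    t(('stand',phi,a),Z,tool(phi,a))
for phi in range(-180,180,30):
  for a in (40,50): t(('stack',phi,a),S,tool(phi,a))
"
```

```text
('lid', -22.7, 40) [ 0.63  0.29 -0.82  0.06 -0.58  0.9 ] 0.0 
('stand', -22.7, 40) [ 0.63  0.23 -0.79  0.14 -0.58  0.9 ] 0.0 
('lid', -22.7, 50) [ 0.7   0.34 -0.9  -0.17 -0.75  0.9 ] 0.0 
('stand', -22.7, 50) [ 0.7   0.28 -0.88 -0.09 -0.75  0.9 ] 0.0 
('lid', -22.7, 60) [ 0.76  0.45 -0.98 -0.47 -0.91  0.85] 0.0 
('stand', -22.7, 60) [ 0.76  0.37 -0.97 -0.38 -0.91  0.85] 0.0 
('stand', -22.7, -30) [0.2  0.66 0.03 1.38 0.28 0.53] 0.0 
('stand', -22.7, -40) [0.17 0.79 0.16 1.56 0.35 0.45] 0.0 
('stand', -22.7, -50) [0.14 0.92 0.3  1.75 0.4  0.36] 0.0 
('lid', 67.3, 40) [ 0.03  0.24 -0.87  0.13  0.63 -1.04] 0.0 
('stand', 67.3, 40) [ 0.03  0.19 -0.84  0.21  0.63 -1.04] 0.0 
('lid', 67.3, 50) [-0.05  0.29 -0.96 -0.07  0.81 -1.06] 0.0 
('stand', 67.3, 50) [-0.05  0.23 -0.94  0.02  0.81 -1.06] 0.0 
('lid', 67.3, 60) [-0.12  0.39 -1.03 -0.27  0.99 -1.07] 0.009 XX
('stand', 67.3, 60) [-0.12  0.31 -1.02 -0.2   0.99 -1.06] 0.0 
('stand', 67.3, -30) [ 0.51  0.69  0.08  1.38 -0.31 -0.6 ] 0.0 
('stand', 67.3, -40) [ 0.54  0.82  0.24  1.58 -0.39 -0.51] 0.0 
('stand', 67.3, -50) [ 0.57  0.97  0.4   
[... 1964 characters left out ...]
.76  0.33  0.52 -0.75] 0.0 
('stack', 0, 50) [-0.95 -0.02 -0.9   0.09  0.67 -0.74] 0.0 
('stack', 30, 40) [-0.96  0.21 -0.45  0.83  0.7  -1.46] 0.0 
('stack', 30, 50) [-1.03  0.25 -0.5   0.8   0.87 -1.55] 0.0 
('stack', 60, 40) [-0.93  0.47 -0.09  1.33  0.63 -2.09] 0.0 
('stack', 60, 50) [-0.99  0.57 -0.05  1.45  0.75 -2.23] 0.0 
('stack', 90, 40) [-0.85  0.69  0.25  1.69  0.44 -2.55] 0.0 
('stack', 90, 50) [-0.88  0.81  0.35  1.86  0.51 -2.65] 0.0 
('stack', 120, 40) [-0.73  0.84  0.51  1.92  0.2  -2.89] 0.0 
('stack', 120, 50) [-0.74  0.99  0.69  2.12  0.23 -2.94] 0.0 
('stack', 150, 40) [-0.6   0.9   0.63  1.99 -0.05  3.08] 0.0 
('stack', 150, 50) [-0.6   1.07  0.85  2.22 -0.06  3.09] 0.0
```

```bash
cat >> kin.py <<'E'
def plan(p,T):
    s=env.get_state(); r=rot(s['orientation'])
    d=r.inv().apply(np.array(p)-s['tcp_pos'])*1000; w=(r.inv()*T).as_rotvec(degrees=True)/10
    q,e=ik(np.array(p),T,np.array(s['joint_pos']))
    print('shift',d.round(1),'turn',w.round(2),'| q',q.round(2),'err',round(e,4))
E
python3 -c "
from kin import *
T=tool(-22.7,50); plan(gp([.467,.254,.051],T,.026-.09),T)"
```

```text
shift [221.4  92.2  45.4] turn [-0.   -0.05  0.04] | q [ 0.85  0.2  -0.83  0.17 -0.81  1.09] err 0.0
```

Call:
move_arm([
  [[45,18,9],[0,0,0],-1],
  [[95,40,20],[0,0,0],-1],
  [[145,60,30],[0,0,0],-1],
  [[190,79,39],[0,0,0],-1],
  [[221,92,45],[0,0,0],-1],
])

```text
clock: 47.15
tcp_pos: [0.4297, 0.2775, 0.0965]
orientation: [0.413, 0.178, 0.889, -0.082]
wrist_force: [0.1, 0.1, 0.4]
finger_gap: 0.0853
grip_force: 0.0
```

Call:
move_arm([
  [[0,0,0],[0,0,0],-1],
  [[0,0,0],[0,0,0],-1],
])

```text
clock: 47.4
tcp_pos: [0.4293, 0.2753, 0.0985]
orientation: [0.414, 0.178, 0.889, -0.082]
wrist_force: [0.4, 0.2, 0.8]
finger_gap: 0.0853
grip_force: 0.0
```

```bash
cat > lidm.py <<'E'
from kin import *
def ray(p,u,v,s,n,c):
    f=210/np.tan(np.radians(p['fovy']/2)); d=np.array([(u-p['cx'])/f,-(v-p['cy'])/f,-1])
    if 'mount' in p:
        M=np.array(p['mount']);r=rot(s['orientation']).as_matrix();o=r@M[:3,3]+s['tcp_pos'];d=r@M[:3,:3]@d
    else:
        X=np.array(p['extrinsics']);o=-X[:3,:3].T@X[:3,3];d=X[:3,:3].T@d
    return o+d*(np.dot(n,np.array(c)-o)/np.dot(n,d))
def lid(cam,z,name,n=(0,0,1.),c=None):
    s=env.get_state();p=env.read_camera(cam);save(p,name)
    for t in ('lid',):
        for m in env.regions_of(t,p)[:2]:
            k=np.uint8(m['mask']);cs,_=cv2.findContours(k,cv2.RETR_EXTERNAL,cv2.CHAIN_APPROX_SIMPLE);ct=max(cs,key=cv2.contourArea)
            h=cv2.convexHull(ct);a=cv2.approxPolyDP(h,.04*cv2.arcLength(h,True),True)[:,0]
            W=np.array([ray(p,u,v,s,n,c if c is not None else (0,0,z)) for u,v in h[:,0]])
            rc=cv2.minAreaRect((W[:,:2]*1000).astype(np.float32))
            print(cam,round(m['confidence'],2),'area',k.sum(),'poly',a.tolist(),'rect',rc)
E
python3 -c "
from lidm import *
st();lid('wrist',.057,'w16.png');lid('top',.057,'t16.png');st()
look(['lid','rest'],('wrist','top','scene'))"
```

```text
t 47.4 tcp [0.4293 0.2753 0.0985] x [-0.593  0.249 -0.766] z [ 0.707 -0.293 -0.643] q [0.842, 0.198, -0.82, 0.18, -0.808, 1.077] gap 0.0853 F [0.4 0.2 0.8] g 0.0
wrist 0.59 area 816 poly [[138, 280], [118, 303], [96, 294], [101, 276]] rect ((590.5628051757812, -28.431686401367188), (38.79722213745117, 196.02389526367188), 37.19620132446289)
wrist 0.56 area 6246 poly [[332, 189], [321, 237], [234, 239], [219, 182]] rect ((464.60101318359375, 254.87103271484375), (65.61962890625, 94.99768829345703), 67.47398376464844)
t 47.6 tcp [0.4278 0.2739 0.0985] x [-0.592  0.249 -0.766] z [ 0.708 -0.293 -0.642] q [0.843, 0.195, -0.825, 0.178, -0.809, 1.078] gap 0.0853 F [-0.8 -0.4 -0.6] g 0.0
t 47.6 tcp [0.4278 0.2739 0.0985] x [-0.592  0.249 -0.766] z [ 0.708 -0.293 -0.642] q [0.843, 0.195, -0.825, 0.178, -0.809, 1.078] gap 0.0853 F [-0.8 -0.4 -0.6] g 0.0
wrist lid [([466, 258, 44], 0.81)]
wrist rest [([467, 254, -3], 0.56)]
top lid [([465, 254, 48], 0.77)]
top rest []
scene lid [([467, 258, 50], 0.68)]
scene rest [([465, 254, 4], 0.66), ([490, -255, 55], 0.36)]
```

View pics/w16.png

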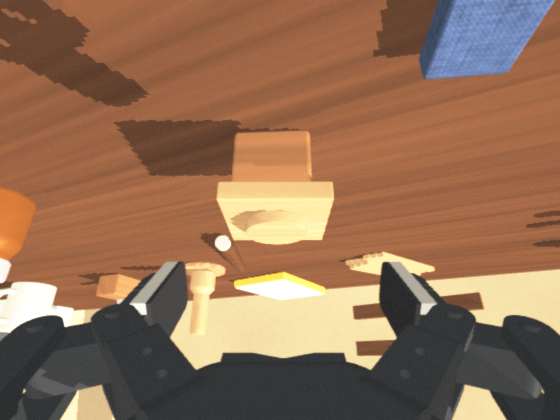

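Lid's near edge spans px (219,184)-(332,184), square to the fingers and nearly centred (276 vs 283). Advance.

```bash
python3 -c "
from kin import *
st();T=tool(-22.5,50); plan(gp([.4665,.2545,.051],T),T)"
```

```text
t 48.05 tcp [0.4265 0.2737 0.0971] x [-0.594  0.246 -0.766] z [ 0.708 -0.294 -0.643] q [0.845, 0.197, -0.827, 0.176, -0.81, 1.078] gap 0.0854 F [-0.7 -0.  -0.5] g 0.0
shift [ 6.8 -2.4 89.5] turn [-0.  0. -0.] | q [ 0.7   0.34 -0.91 -0.18 -0.75  0.89] err 0.0
```

Call:
move_arm([
  [[7,-2,10],[0,0,0],-1],
  [[7,-2,35],[0,0,0],-1],
  [[7,-2,60],[0,0,0],-1],
  [[7,-2,80],[0,0,0],-1],
  [[7,-2,89],[0,0,0],-1],
], squeeze=40)

```text
clock: 48.68
tcp_pos: [0.4848, 0.2468, 0.0336]
orientation: [0.414, 0.177, 0.889, -0.083]
wrist_force: [-0.1, -0.5, -0.4]
finger_gap: 0.0856
grip_force: 0.0
```

Call:
move_arm([
  [[0,0,0],[0,0,0],-1],
  [[0,0,0],[0,0,0],-1],
])

```text
clock: 48.92
tcp_pos: [0.4845, 0.2477, 0.0347]
orientation: [0.415, 0.177, 0.889, -0.083]
wrist_force: [1.2, -0.3, 0.0]
finger_gap: 0.0858
grip_force: 0.0
```

```bash
python3 -c "
from kin import *
T=tool(-22.5,50); st();look(['lid','rest'],('scene',),'s17'); plan(gp([.4665,.2545,.051],T),T)"
```

```text
t 48.92 tcp [0.4845 0.2477 0.0347] x [-0.594  0.246 -0.766] z [ 0.708 -0.293 -0.643] q [0.704, 0.343, -0.903, -0.174, -0.75, 0.897] gap 0.0858 F [ 1.2 -0.3  0. ] g 0.0
t 48.92 tcp [0.4845 0.2477 0.0347] x [-0.594  0.246 -0.766] z [ 0.708 -0.293 -0.643] q [0.704, 0.343, -0.903, -0.174, -0.75, 0.897] gap 0.0858 F [ 1.2 -0.3  0. ] g 0.0
scene lid [([464, 252, 51], 0.68)]
scene rest [([464, 256, 5], 0.8)]
shift [ 0.1 -0.9  1. ] turn [ 0.  0. -0.] | q [ 0.7   0.34 -0.91 -0.18 -0.75  0.89] err 0.0
```

View pics/s17_scene.png

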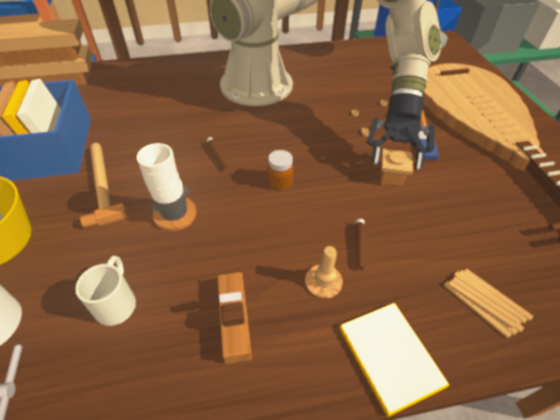

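Fingers straddle the lid (px 397,160); close and lift 100 mm.

Call:
move_arm([
  [[0,0,0],[0,0,0],1],
  [[0,0,0],[0,0,0],1],
  [[0,0,0],[0,0,0],1],
  [[0,0,0],[0,0,0],1],
])

```text
clock: 49.58
tcp_pos: [0.4849, 0.2477, 0.035]
orientation: [0.415, 0.177, 0.889, -0.082]
wrist_force: [-3.3, 0.6, 5.2]
finger_gap: 0.0655
grip_force: 44.8
```

Call:
move_arm([
  [[-8,0,-6],[0,0,0],1],
  [[-30,0,-25],[0,0,0],1],
  [[-60,0,-50],[0,0,0],1],
  [[-77,0,-64],[0,0,0],1],
  [[-77,0,-64],[0,0,0],1],
])

```text
clock: 50.2
tcp_pos: [0.4861, 0.248, 0.1369]
orientation: [0.416, 0.178, 0.888, -0.081]
wrist_force: [-0.5, 0.1, -0.9]
finger_gap: 0.0652
grip_force: 44.6
```

```bash
python3 -c "
from kin import *
s=st();p=look(['lid','rest'],('scene','top','wrist'),'s18')
st()
T=tool(-22.5,-40); plan(gp([.4665,.2545,.15],T),T)"
```

```text
t 50.2 tcp [0.4861 0.248  0.1369] x [-0.591  0.249 -0.767] z [ 0.71  -0.292 -0.641] q [0.702, 0.131, -0.798, 0.138, -0.749, 0.895] gap 0.0652 F [-0.5  0.1 -0.9] g 44.6
t 50.2 tcp [0.4861 0.248  0.1369] x [-0.591  0.249 -0.767] z [ 0.71  -0.292 -0.641] q [0.702, 0.131, -0.798, 0.138, -0.749, 0.895] gap 0.0652 F [-0.5  0.1 -0.9] g 44.6
scene lid [([466, 259, 150], 0.7)]
scene rest [([691, -362, -1], 0.57)]
top lid [([468, 251, 146], 0.82)]
top rest [([465, 253, 0], 0.69)]
wrist lid [([465, 255, 145], 0.57)]
wrist rest [([467, 254, -1], 0.93)]
t 50.65 tcp [0.4848 0.247  0.1336] x [-0.595  0.245 -0.766] z [ 0.707 -0.294 -0.643] q [0.702, 0.136, -0.8, 0.137, -0.749, 0.896] gap 0.0653 F [-0.3 -0.4 -1. ] g 44.6
shift [ 26.2  -0.1 -25.7] turn [-0.01  9.   -0.  ] | q [0.17 0.73 0.24 1.7  0.35 0.45] err 0.0
```

View pics/s18_wrist.png

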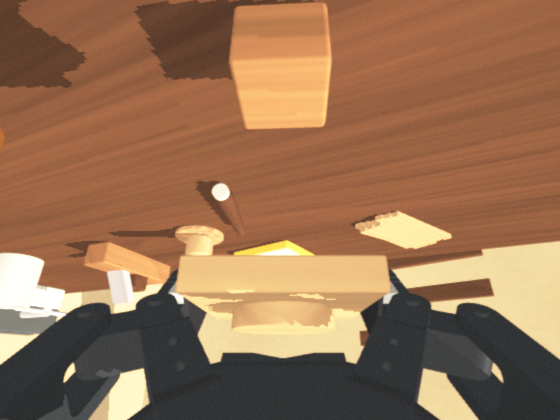

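Lid is held square in the fingers (edge px 180-388, boss side up); pitch it 90 degrees about the grip axis.

Call:
move_arm([
  [[4.5,0,-0.4],[0,1,0],1],
  [[8.9,0,-1.6],[0,2,0],1],
  [[13,0,-3.5],[0,3,0],1],
  [[16.7,0,-6.1],[0,4,0],1],
  [[19.9,0,-9.3],[0,5,0],1],
])

```text
clock: 51.28
tcp_pos: [0.4671, 0.2552, 0.1261]
orientation: [-0.002, 0.195, 0.981, 0.001]
wrist_force: [-0.0, 0.1, -1.3]
finger_gap: 0.0655
grip_force: 44.5
```

Call:
move_arm([
  [[4.5,0,-0.4],[0,1,0],1],
  [[8.9,0,-1.6],[0,2,0],1],
  [[13,0,-3.5],[0,3,0],1],
  [[16.7,0,-6.1],[0,4,0],1],
  [[16.7,0,-6.1],[0,4,0],1],
])

```text
clock: 51.9
tcp_pos: [0.4518, 0.2597, 0.1255]
orientation: [-0.339, 0.186, 0.92, 0.065]
wrist_force: [0.9, 0.8, -1.0]
finger_gap: 0.0653
grip_force: 44.5
```

```bash
python3 -c "
from lidm import *
s=st();p=look(['lid','rest'],('scene','top','wrist'))
for c in ('scene','wrist'):
    p=env.read_camera(c)
    for m in env.regions_of('lid',p)[:2]:
        k=np.uint8(m['mask']);cs,_=cv2.findContours(k,0,2);ct=max(cs,key=cv2.contourArea);print(c,m['confidence'],k.sum(),cv2.boundingRect(ct),cv2.minAreaRect(ct))
st()
T=tool(-22.5,-40); plan(gp([.4665,.2545,.083],T),T)"
```

```text
t 51.9 tcp [0.4518 0.2597 0.1255] x [-0.701  0.297  0.648] z [-0.6    0.246 -0.761] q [0.164, 0.742, 0.241, 1.697, 0.348, 0.449] gap 0.0653 F [ 0.9  0.8 -1. ] g 44.5
t 51.9 tcp [0.4518 0.2597 0.1255] x [-0.701  0.297  0.648] z [-0.6    0.246 -0.761] q [0.164, 0.742, 0.241, 1.697, 0.348, 0.449] gap 0.0653 F [ 0.9  0.8 -1. ] g 44.5
scene lid [([459, 258, 149], 0.52)]
scene rest []
top lid [([458, 256, 157], 0.52)]
top rest [([466, 253, -3], 0.67)]
wrist lid [([459, 261, 155], 0.95)]
wrist rest [([466, 256, -1], 0.73)]
scene 0.64 348 (389, 126, 33, 15) ((405.0769958496094, 132.88462829589844), (32.124996185302734, 11.907334327697754), 7.125016689300537)
scene 0.58 926 (137, 144, 37, 31) ((155.0, 159.0), (30.0, 36.0), 90.0)
wrist 0.75 13745 (176, 255, 215, 80) ((283.0434875488281, 294.7226257324219), (78.67327117919922, 214.03831481933594), 89.65484619140625)
t 52.55 tcp [0.4513 0.2615 0.132 ] x [-0.708  0.293  0.642] z [-0.593  0.246 -0.767] q [0.168, 0.729, 0.24, 1.698, 0.349, 0.448] gap 0.0655 F [-0.1 -0.1 -1.4] g 44.5
shift [-44.3  -0.7  52.8] turn [0.   0.01 0.  ] | q [0.17 0.79 0.17 1.57 0.35 0.45] err 0.0
```

Call:
move_arm([
  [[-12,0,14],[0,0,0],1],
  [[-26,0,31],[0,0,0],1],
  [[-40,-0.7,47],[0,0,0],1],
  [[-44,-0.7,52.8],[0,0,0],1],
  [[-44,-0.7,52.8],[0,0,0],1],
])

```text
clock: 53.18
tcp_pos: [0.4503, 0.2606, 0.0619]
orientation: [-0.336, 0.184, 0.921, 0.066]
wrist_force: [0.3, 0.7, -0.7]
finger_gap: 0.0652
grip_force: 44.5
```

Call:
move_arm([
  [[0,0,0],[0,0,0],1],
  [[0,0,0],[0,0,0],1],
])

```text
clock: 53.42
tcp_pos: [0.4513, 0.2608, 0.0633]
orientation: [-0.335, 0.184, 0.922, 0.067]
wrist_force: [0.6, -0.9, -0.6]
finger_gap: 0.0652
grip_force: 44.5
```

Call:
move_arm([
  [[-1,0,1.2],[0,0,0],1],
  [[-2,0,2.3],[0,0,0],1],
  [[-2,0,2.3],[0,0,0],1],
])

```text
clock: 53.8
tcp_pos: [0.4508, 0.2607, 0.0596]
orientation: [-0.335, 0.184, 0.922, 0.067]
wrist_force: [0.2, 0.9, 0.6]
finger_gap: 0.0654
grip_force: 44.5
```

Call:
move_arm([
  [[-0.6,0,0.8],[0,0,0],1],
  [[-0.6,0,0.8],[0,0,0],1],
])

```text
clock: 54.05
tcp_pos: [0.4508, 0.2607, 0.0585]
orientation: [-0.335, 0.184, 0.922, 0.067]
wrist_force: [-0.3, -0.0, -0.9]
finger_gap: 0.0657
grip_force: 44.5
```

Call:
move_arm([
  [[-0.6,0,0.8],[0,0,0],1],
  [[-0.6,0,0.8],[0,0,0],1],
])

```text
clock: 54.3
tcp_pos: [0.4508, 0.2608, 0.0578]
orientation: [-0.335, 0.184, 0.922, 0.067]
wrist_force: [0.4, 0.4, 1.2]
finger_gap: 0.0655
grip_force: 44.5
```

Call:
move_arm([
  [[-0.6,0,0.8],[0,0,0],1],
  [[-0.6,0,0.8],[0,0,0],1],
])

```text
clock: 54.55
tcp_pos: [0.4508, 0.2608, 0.0577]
orientation: [-0.335, 0.184, 0.922, 0.067]
wrist_force: [0.8, -1.0, 6.9]
finger_gap: 0.0656
grip_force: 45.1
```

Call:
move_arm([
  [[-0.6,0,0.8],[0,0,0],1],
  [[-0.6,0,0.8],[0,0,0],1],
])

```text
clock: 54.8
tcp_pos: [0.4508, 0.2608, 0.0577]
orientation: [-0.335, 0.184, 0.922, 0.067]
wrist_force: [0.6, -2.1, 11.0]
finger_gap: 0.0656
grip_force: 45.6
```

Call:
move_arm([
  [[0.8,0,-1],[0,0,0],1],
  [[0.8,0,-1],[0,0,0],1],
], squeeze=20)

```text
clock: 55.05
tcp_pos: [0.4508, 0.2608, 0.0577]
orientation: [-0.335, 0.184, 0.922, 0.067]
wrist_force: [0.8, -0.5, 7.4]
finger_gap: 0.0656
grip_force: 45.2
```

Call:
move_arm([
  [[0,0,0],[0,0,0],1],
  [[0,0,0],[0,0,0],-0.6],
  [[0,0,0],[0,0,0],-1],
  [[0,0,0],[0,0,0],-1],
  [[0,0,0],[0,0,0],-1],
])

```text
clock: 55.68
tcp_pos: [0.4506, 0.2608, 0.0567]
orientation: [-0.336, 0.184, 0.922, 0.067]
wrist_force: [-0.2, -0.3, -0.4]
finger_gap: 0.0854
grip_force: 0.0
```

```bash
python3 -c "
from lidm import *
s=st();p=look(['lid'],('scene','top','wrist'))
for c in ('scene','wrist'):
    p=env.read_camera(c)
    for m in env.regions_of('lid',p)[:2]:
        k=np.uint8(m['mask']);cs,_=cv2.findContours(k,0,2);ct=max(cs,key=cv2.contourArea);print(c,m['confidence'],k.sum(),cv2.boundingRect(ct),cv2.minAreaRect(ct))
"
```

```text
t 55.67 tcp [0.4506 0.2608 0.0567] x [-0.707  0.294  0.643] z [-0.594  0.246 -0.766] q [0.167, 0.792, 0.162, 1.559, 0.348, 0.448] gap 0.0854 F [-0.2 -0.3 -0.4] g 0.0
t 55.67 tcp [0.4506 0.2608 0.0567] x [-0.707  0.294  0.643] z [-0.594  0.246 -0.766] q [0.167, 0.792, 0.162, 1.559, 0.348, 0.448] gap 0.0854 F [-0.2 -0.3 -0.4] g 0.0
scene lid [([459, 258, 82], 0.49)]
top lid [([458, 252, 80], 0.48)]
wrist lid [([460, 261, 80], 0.81)]
scene 0.57 217 (381, 155, 30, 12) ((395.70135498046875, 160.28839111328125), (29.50241470336914, 9.873085021972656), 6.709836959838867)
wrist 0.7 14046 (175, 256, 217, 79) ((283.0, 295.0), (78.0, 216.0), 90.0)
```

Lid stands on its edge. Retreat and swing to the other side.

Call:
move_arm([
  [[0,0,-15],[0,0,0],-1],
  [[0,0,-50],[0,0,0],-1],
  [[0,0,-100],[0,0,0],-1],
  [[0,0,-150],[0,0,0],-1],
  [[0,0,-200],[0,0,0],-1],
], squeeze=40)

```text
clock: 56.8
tcp_pos: [0.57, 0.2111, 0.2118]
orientation: [-0.335, 0.184, 0.922, 0.067]
wrist_force: [2.4, 0.2, -0.4]
finger_gap: 0.0852
grip_force: 0.0
```

```bash
python3 -c "
from kin import *
st();look(['lid'],('top','scene'));st()
T=tool(-22.5,45)
plan([.40,.282,.26],T);plan(gp([.4655,.2548,.078],T,.026-.09),T)"
```

```text
t 56.8 tcp [0.57   0.2111 0.2118] x [-0.708  0.294  0.642] z [-0.593  0.247 -0.767] q [0.076, 0.971, 0.905, 2.146, 0.295, 0.371] gap 0.0852 F [ 2.4  0.2 -0.4] g 0.0
t 56.8 tcp [0.57   0.2111 0.2118] x [-0.708  0.294  0.642] z [-0.593  0.247 -0.767] q [0.076, 0.971, 0.905, 2.146, 0.295, 0.371] gap 0.0852 F [ 2.4  0.2 -0.4] g 0.0
top lid []
scene lid [([457, 258, 82], 0.84)]
t 57.0 tcp [0.5706 0.2112 0.2097] x [-0.709  0.294  0.641] z [-0.592  0.247 -0.767] q [0.076, 0.971, 0.901, 2.141, 0.295, 0.371] gap 0.0852 F [ 0.9 -0.5 -0.8] g 0.0
shift [ 1.74e+02 -1.00e-01  7.99e+01] turn [ 0.01 -8.49 -0.01] | q [ 0.87 -0.04 -0.53  0.78 -0.74  1.14] err 0.0
shift [ 66.6  -0.3 168.3] turn [ 0.01 -8.49 -0.01] | q [ 0.81  0.12 -0.76  0.34 -0.72  1.07] err 0.0
```

Call:
move_arm([
  [[20,0,0],[0,-1,0],-1],
  [[40,0,0],[0,-2,0],-1],
  [[65,0,10],[0,-3,0],-1],
  [[90,0,20],[0,-4,0],-1],
  [[120,0,35],[0,-5,0],-1],
])

```text
clock: 57.62
tcp_pos: [0.461, 0.2552, 0.2595]
orientation: [0.088, 0.195, 0.977, -0.017]
wrist_force: [-0.9, 1.6, 0.3]
finger_gap: 0.0852
grip_force: 0.0
```

```bash
python3 -c "
from kin import *
st()
T=tool(-22.5,45)
plan([.40,.282,.24],T);plan(gp([.4655,.2548,.078],T,.026-.09),T)"
```

```text
t 57.62 tcp [0.461  0.2552 0.2595] x [-0.909  0.377 -0.178] z [ 0.165 -0.068 -0.984] q [0.428, 0.119, -0.146, 1.182, -0.131, 0.813] gap 0.0852 F [-0.9  1.6  0.3] g 0.0
shift [69.   1.4  7.3] turn [ 0.   -3.47 -0.01] | q [ 0.87 -0.02 -0.57  0.73 -0.74  1.14] err 0.0
shift [ 64.6   1.3 126.8] turn [ 0.   -3.47 -0.01] | q [ 0.81  0.12 -0.76  0.34 -0.72  1.07] err 0.0
```

Call:
move_arm([
  [[25,0,0],[0,-1,0],-1],
  [[50,1,0],[0,-2,0],-1],
  [[69,1,10],[0,-3,0],-1],
  [[68,1,60],[0,-3.5,0],-1],
  [[66,1,100],[0,-3.5,0],-1],
])

```text
clock: 58.25
tcp_pos: [0.4152, 0.2727, 0.146]
orientation: [0.374, 0.177, 0.907, -0.076]
wrist_force: [-0.0, 0.4, -0.2]
finger_gap: 0.0852
grip_force: 0.0
```

Call:
move_arm([
  [[0,0,0],[0,0,0],-1],
  [[0,0,0],[0,0,0],-1],
])

```text
clock: 58.5
tcp_pos: [0.4198, 0.2743, 0.1511]
orientation: [0.375, 0.181, 0.906, -0.075]
wrist_force: [1.0, 0.3, 0.5]
finger_gap: 0.0852
grip_force: 0.0
```

```bash
python3 -c "
from lidm import *
s=st();f0=np.array([np.cos(np.radians(-22.5)),np.sin(np.radians(-22.5)),0])
lid('wrist',0,'w20.png',n=f0,c=np.array([.4595,.2575,0]))
p=env.read_camera('wrist')
for m in env.regions_of('lid',p)[:1]:
    k=np.uint8(m['mask']);cs,_=cv2.findContours(k,0,2);h=cv2.convexHull(max(cs,key=cv2.contourArea))
    W=np.array([ray(p,u,v,s,f0,[.4600,.2573,0]) for u,v in h[:,0]]);yh=np.array([-f0[1],f0[0],0])
    rc=cv2.minAreaRect((np.c_[W@yh,W[:,2]]*1000).astype(np.float32));print('plain face rect (y,z)',rc,'expected y',np.dot([.4655,.2548,0],yh)*1000)
look(['lid'],('wrist','scene','top'));st()
T=tool(-22.5,45)
plan(gp([.4655,.2548,.078],T),T)"
```

```text
t 58.5 tcp [0.4198 0.2743 0.1511] x [-0.653  0.271 -0.707] z [ 0.653 -0.271 -0.707] q [0.818, 0.078, -0.72, 0.435, -0.724, 1.082] gap 0.0852 F [1.  0.3 0.5] g 0.0
wrist 0.56 area 7806 poly [[325, 160], [328, 241], [235, 240], [240, 158]] rect ((459.0602722167969, 256.4384765625), (65.03446960449219, 2.86102294921875e-05), 67.50000762939453)
plain face rect (y,z) ((381.9854736328125, 115.45295715332031), (32.68180465698242, 7.115386962890625), 61.76687240600586) expected y 413.5436426498252
t 58.7 tcp [0.421  0.2753 0.1524] x [-0.651  0.273 -0.708] z [ 0.655 -0.27  -0.706] q [0.817, 0.077, -0.718, 0.434, -0.723, 1.082] gap 0.0856 F [ 0.6  0.5 -0.1] g 0.0
wrist lid [([459, 260, 76], 0.78)]
scene lid [([459, 257, 80], 0.65)]
top lid [([458, 254, 79], 0.9)]
t 59.0 tcp [0.4203 0.2746 0.1508] x [-0.653  0.271 -0.707] z [ 0.653 -0.271 -0.707] q [0.817, 0.079, -0.72, 0.433, -0.723, 1.082] gap 0.0854 F [-0.1 -0.2  0.6] g 0.0
shift [ 16.6  -1.  112.4] turn [-0.    0.   -0.01] | q [ 0.67  0.25 -0.84  0.03 -0.67  0.9 ] err 0.0
```

Call:
move_arm([
  [[16,-1,5],[0,0,0],-1],
  [[16,-1,40],[0,0,0],-1],
  [[16,-1,70],[0,0,0],-1],
  [[16,-1,95],[0,0,0],-1],
  [[16,-1,112],[0,0,0],-1],
])

```text
clock: 59.62
tcp_pos: [0.4817, 0.2467, 0.0578]
orientation: [0.374, 0.18, 0.906, -0.076]
wrist_force: [0.4, 0.0, -0.4]
finger_gap: 0.0854
grip_force: 0.0
```

Call:
move_arm([
  [[0,0,0],[0,0,0],-1],
  [[0,0,0],[0,0,0],-1],
])

```text
clock: 59.88
tcp_pos: [0.4818, 0.2476, 0.0596]
orientation: [0.375, 0.18, 0.906, -0.075]
wrist_force: [-0.2, -0.3, -0.4]
finger_gap: 0.0857
grip_force: 0.0
```

```bash
python3 -c "
from kin import *
st();look(['lid'],('wrist','scene'));st()
T=tool(-22.5,45)
plan(gp([.4655,.2548,.078],T),T)"
```

```text
t 59.88 tcp [0.4818 0.2476 0.0596] x [-0.654  0.27  -0.707] z [ 0.652 -0.271 -0.708] q [0.671, 0.25, -0.839, 0.031, -0.666, 0.905] gap 0.0857 F [-0.2 -0.3 -0.4] g 0.0
t 59.88 tcp [0.4818 0.2476 0.0596] x [-0.654  0.27  -0.707] z [ 0.652 -0.271 -0.708] q [0.671, 0.25, -0.839, 0.031, -0.666, 0.905] gap 0.0857 F [-0.2 -0.3 -0.4] g 0.0
wrist lid [([460, 260, 78], 0.58)]
scene lid [([462, 257, 83], 0.92), ([465, 256, 3], 0.7)]
t 60.08 tcp [0.4824 0.2482 0.0606] x [-0.653  0.271 -0.707] z [ 0.654 -0.27  -0.707] q [0.671, 0.249, -0.838, 0.031, -0.666, 0.905] gap 0.0848 F [ 0.1  0.5 -0.1] g 0.0
shift [ 0.5 -0.4  0.9] turn [ 0.  0. -0.] | q [ 0.67  0.25 -0.84  0.03 -0.67  0.9 ] err 0.0
```

Call:
move_arm([
  [[0,0,0],[0,0,0],1],
  [[0,0,0],[0,0,0],1],
  [[0,0,0],[0,0,0],1],
  [[0,0,0],[0,0,0],1],
])

```text
clock: 60.58
tcp_pos: [0.4827, 0.248, 0.0606]
orientation: [0.376, 0.181, 0.906, -0.074]
wrist_force: [-4.5, 1.2, 6.0]
finger_gap: 0.0652
grip_force: 45.0
```

Call:
move_arm([
  [[-6,0,-6],[0,0,0],1],
  [[-30,0,-30],[0,0,0],1],
  [[-65,0,-65],[0,0,0],1],
  [[-100,0,-100],[0,0,0],1],
  [[-130,0,-130],[0,0,0],1],
])

```text
clock: 61.2
tcp_pos: [0.4822, 0.2474, 0.2461]
orientation: [0.375, 0.181, 0.906, -0.075]
wrist_force: [0.4, 0.7, -0.7]
finger_gap: 0.0656
grip_force: 44.5
```

```bash
python3 -c "
from kin import *
st();look(['lid'],('wrist','scene'));st()
T=tool(-22.5,-45)
plan(gp([.4655,.2548,.262],T),T)
for phi in (-60,-70,-80,-90,-100):
  T=tool(phi,-45); print(phi);plan(gp([.4905,-.257,.181],T),T)"
```

```text
t 61.2 tcp [0.4822 0.2474 0.2461] x [-0.653  0.272 -0.707] z [ 0.653 -0.271 -0.707] q [0.67, -0.022, -0.572, 0.567, -0.666, 0.905] gap 0.0656 F [ 0.4  0.7 -0.7] g 44.5
t 61.2 tcp [0.4822 0.2474 0.2461] x [-0.653  0.272 -0.707] z [ 0.653 -0.271 -0.707] q [0.67, -0.022, -0.572, 0.567, -0.666, 0.905] gap 0.0656 F [ 0.4  0.7 -0.7] g 44.5
wrist lid [([462, 261, 266], 0.83), ([701, 92, 1], 0.56)]
scene lid [([464, 255, 271], 0.71)]
t 61.4 tcp [0.4825 0.2477 0.2449] x [-0.652  0.272 -0.707] z [ 0.654 -0.27  -0.707] q [0.67, -0.02, -0.575, 0.562, -0.666, 0.905] gap 0.0654 F [ 0.1 -1.4 -0.6] g 44.5
shift [ 26.9   0.  -25.2] turn [ 0.01  9.   -0.  ] | q [0.15 0.73 0.46 2.01 0.38 0.41] err 0.0
-60
shift [ -73.9 -452.   189.4] turn [0.01 8.65 4.15] | q [-0.74  0.91  0.6   2.02  0.22  0.22] err 0.0
-70
shift [ -75.5 -449.7  190.9] turn [0.01 8.43 5.24] | q [-0.78  0.87  0.51  1.95  0.31  0.32] err 0.0
-80
shift [ -77.3 -447.7  192.7] turn [0.01 8.17 6.33] | q [-0.82  0.81  0.41  1.87  0.39  0.43] err 0.0
-90
shift [ -79.3 -446.2  194.7] turn [0.01 7.85 7.41] | q [-0.86  0.75  0.3   1.78  0.48  0.54] err 0.0
-100
shift [ -81.4 -445.3  196.9] turn [0.01 7.47 8.48] | q [-0.9   0.68  0.19  1.66  0.56  0.67] err 0.0
```

Call:
move_arm([
  [[4.5,0,-0.4],[0,1,0],1],
  [[8.9,0,-1.6],[0,2,0],1],
  [[13,0,-3.5],[0,3,0],1],
  [[16.7,0,-6.1],[0,4,0],1],
  [[19.9,0,-9.3],[0,5,0],1],
])

```text
clock: 62.02
tcp_pos: [0.4626, 0.2554, 0.2354]
orientation: [-0.046, 0.195, 0.98, 0.009]
wrist_force: [0.5, -0.5, -2.2]
finger_gap: 0.0655
grip_force: 44.5
```

Call:
move_arm([
  [[4.5,0,-0.4],[0,1,0],1],
  [[8.9,0,-1.6],[0,2,0],1],
  [[13,0,-3.5],[0,3,0],1],
  [[16.7,0,-6.1],[0,4,0],1],
  [[16.7,0,-6.1],[0,4,0],1],
])

```text
clock: 62.65
tcp_pos: [0.449, 0.2602, 0.2365]
orientation: [-0.381, 0.183, 0.903, 0.073]
wrist_force: [0.6, 0.3, -0.8]
finger_gap: 0.0658
grip_force: 44.5
```

```bash
python3 -c "
from kin import *
st();look(['lid'],('wrist','scene','top'));st();look(['cup1'],('scene',));
T=tool(-22.5,-45);plan(gp([.4905,-.257,.262],T),T)
T=tool(-80,-45);plan(gp([.4905,-.257,.262],T),T)"
```

```text
t 62.65 tcp [0.449  0.2602 0.2365] x [-0.643  0.275  0.715] z [-0.662  0.27  -0.699] q [0.15, 0.744, 0.458, 2.004, 0.375, 0.407] gap 0.0658 F [ 0.6  0.3 -0.8] g 44.5
t 62.65 tcp [0.449  0.2602 0.2365] x [-0.643  0.275  0.715] z [-0.662  0.27  -0.699] q [0.15, 0.744, 0.458, 2.004, 0.375, 0.407] gap 0.0658 F [ 0.6  0.3 -0.8] g 44.5
wrist lid [([464, 259, 262], 0.65)]
scene lid [([462, 253, 269], 0.93), ([488, -256, 2], 0.61)]
top lid []
t 62.95 tcp [0.4479 0.2623 0.2465] x [-0.658  0.27   0.703] z [-0.649  0.27  -0.711] q [0.155, 0.725, 0.459, 2.006, 0.376, 0.407] gap 0.0654 F [-0.1  0.3 -0.2] g 44.5
t 62.95 tcp [0.4479 0.2623 0.2465] x [-0.658  0.27   0.703] z [-0.649  0.27  -0.711] q [0.155, 0.725, 0.459, 2.006, 0.376, 0.407] gap 0.0654 F [-0.1  0.3 -0.2] g 44.5
scene cup1 [([494, -260, 118], 0.7), ([489, -254, 59], 0.69), ([486, -259, 42], 0.64), ([486, -256, 98], 0.5), ([489, -258, 77], 0.48)]
shift [-156.9 -463.6 -153.2] turn [0.01 0.03 0.01] | q [-0.57  0.98  0.92  2.29 -0.12 -0.12] err 0.0
shift [-163.  -448.1 -159.2] turn [-4.05  0.02  4.09] | q [-0.82  0.78  0.55  2.04  0.39  0.43] err 0.0
```

Call:
move_arm([
  [[-16,-45,-16],[-0.4,0,0.4],1],
  [[-32,-90,-32],[-0.8,0,0.8],1],
  [[-49,-135,-48],[-1.2,0,1.2],1],
  [[-65,-180,-64],[-1.6,0,1.6],1],
  [[-81,-224,-80],[-2,0,2],1],
])

```text
clock: 63.68
tcp_pos: [0.4677, 0.0099, 0.2445]
orientation: [-0.344, 0.398, 0.835, 0.165]
wrist_force: [1.3, -0.1, -1.2]
finger_gap: 0.0653
grip_force: 44.7
```

```bash
python3 -c "
from kin import *
st();T=tool(-80,-45);plan(gp([.4905,-.257,.262],T),T)"
```

```text
t 63.67 tcp [0.4677 0.0099 0.2445] x [-0.448  0.551  0.704] z [-0.443  0.548 -0.71 ] q [-0.381, 0.625, 0.271, 1.931, 0.351, 0.375] gap 0.0653 F [ 1.3 -0.1 -1.2] g 44.7
shift [-146.4 -141.4 -144.4] turn [-2.04  0.02  2.06] | q [-0.82  0.78  0.55  2.04  0.39  0.43] err 0.0
```

Call:
move_arm([
  [[-28,-27,-28],[-0.4,0,0.4],1],
  [[-58,-56,-57],[-0.8,0,0.8],1],
  [[-88,-85,-87],[-1.2,0,1.2],1],
  [[-118,-114,-116],[-1.6,0,1.6],1],
  [[-146,-141,-144],[-2.04,0,2.06],1],
])

```text
clock: 64.3
tcp_pos: [0.4881, -0.2383, 0.2431]
orientation: [-0.292, 0.594, 0.708, 0.245]
wrist_force: [1.2, 0.5, -1.2]
finger_gap: 0.0655
grip_force: 44.7
```

Call:
move_arm([
  [[0,0,0],[0,0,0],1],
  [[0,0,0],[0,0,0],1],
])

```text
clock: 64.55
tcp_pos: [0.488, -0.2365, 0.2428]
orientation: [-0.293, 0.593, 0.709, 0.244]
wrist_force: [0.7, 0.2, -1.5]
finger_gap: 0.0655
grip_force: 44.8
```

```bash
python3 -c "
from kin import *
st();look(['lid','cup1'],('wrist','scene','top'));st();T=tool(-80,-45);plan(gp([.4905,-.257,.205],T),T)"
```

```text
t 64.55 tcp [ 0.488  -0.2365  0.2428] x [-0.125  0.698  0.706] z [-0.126  0.694 -0.709] q [-0.819, 0.775, 0.543, 2.035, 0.392, 0.43] gap 0.0655 F [ 0.7  0.2 -1.5] g 44.8
t 64.55 tcp [ 0.488  -0.2365  0.2428] x [-0.125  0.698  0.706] z [-0.126  0.694 -0.709] q [-0.819, 0.775, 0.543, 2.035, 0.392, 0.43] gap 0.0655 F [ 0.7  0.2 -1.5] g 44.8
wrist lid [([491, -251, 266], 0.82)]
wrist cup1 []
scene lid [([488, -252, 266], 0.92)]
scene cup1 [([491, -261, 122], 0.88), ([487, -260, 98], 0.86), ([488, -260, 42], 0.78), ([494, -254, 60], 0.58), ([491, -256, 79], 0.54)]
top lid [([489, -256, 268], 0.81)]
top cup1 [([698, 94, -1], 0.64), ([493, -260, 65], 0.61), ([495, -258, 115], 0.58), ([492, -260, 76], 0.55), ([485, -257, 40], 0.55)]
t 65.0 tcp [ 0.4882 -0.2362  0.2419] x [-0.124  0.697  0.707] z [-0.127  0.695 -0.708] q [-0.818, 0.777, 0.543, 2.035, 0.392, 0.43] gap 0.0653 F [ 0.5 -0.3 -0.9] g 44.8
shift [-40.8  -1.3  37.4] turn [-0.03  0.    0.01] | q [-0.82  0.8   0.45  1.92  0.39  0.43] err 0.0
```

Call:
move_arm([
  [[-13,0,12],[0,0,0],1],
  [[-30,-1,27],[0,0,0],1],
  [[-45,-1,40],[0,0,0],1],
  [[-52,-1,47],[0,0,0],1],
  [[-52,-1,47],[0,0,0],1],
])

```text
clock: 65.62
tcp_pos: [0.4872, -0.2403, 0.1709]
orientation: [-0.295, 0.593, 0.708, 0.245]
wrist_force: [-0.7, 0.0, 0.7]
finger_gap: 0.0652
grip_force: 44.8
```

Call:
move_arm([
  [[0,0,0],[0,0,0],1],
  [[0,0,0],[0,0,0],1],
])

```text
clock: 65.88
tcp_pos: [0.4878, -0.2408, 0.1725]
orientation: [-0.293, 0.593, 0.709, 0.244]
wrist_force: [-0.3, 0.2, -0.9]
finger_gap: 0.0653
grip_force: 44.8
```

```bash
python3 -c "
from kin import *
st();look(['lid','cup1'],('scene','top'));st();T=tool(-80,-45);plan(gp([.491,-.258,.1825],T,.0265),T)"
```

```text
t 65.88 tcp [ 0.4878 -0.2408  0.1725] x [-0.124  0.697  0.706] z [-0.126  0.694 -0.708] q [-0.823, 0.81, 0.436, 1.895, 0.39, 0.427] gap 0.0653 F [-0.3  0.2 -0.9] g 44.8
t 65.88 tcp [ 0.4878 -0.2408  0.1725] x [-0.124  0.697  0.706] z [-0.126  0.694 -0.708] q [-0.823, 0.81, 0.436, 1.895, 0.39, 0.427] gap 0.0653 F [-0.3  0.2 -0.9] g 44.8
scene lid [([487, -258, 199], 0.7)]
scene cup1 [([492, -262, 119], 0.7), ([488, -258, 41], 0.7), ([490, -255, 78], 0.69), ([489, -257, 60], 0.68), ([489, -258, 100], 0.56)]
top lid [([491, -258, 197], 0.9)]
top cup1 [([484, -258, 38], 0.62), ([492, -254, 99], 0.5), ([493, -261, 81], 0.45), ([491, -256, 59], 0.44), ([490, -256, 116], 0.35)]
t 66.17 tcp [ 0.4876 -0.2406  0.172 ] x [-0.124  0.697  0.706] z [-0.126  0.695 -0.708] q [-0.823, 0.811, 0.435, 1.895, 0.39, 0.427] gap 0.0657 F [-0.  -0.2 -0.7] g 44.8
shift [-5.1  0.4  6.6] turn [-0.02  0.01  0.  ] | q [-0.82  0.81  0.42  1.88  0.39  0.43] err 0.0
```

Call:
move_arm([
  [[-2,0,2],[0,0,0],1],
  [[-4,0,4],[0,0,0],1],
  [[-5.5,0,6],[0,0,0],1],
  [[-5.5,0,6],[0,0,0],1],
])

```text
clock: 66.68
tcp_pos: [0.4873, -0.2401, 0.1634]
orientation: [-0.294, 0.593, 0.708, 0.244]
wrist_force: [-0.5, 0.1, -0.7]
finger_gap: 0.0656
grip_force: 44.8
```

Call:
move_arm([
  [[-0.7,0,0.7],[0,0,0],1],
  [[-0.7,0,0.7],[0,0,0],1],
])

```text
clock: 66.92
tcp_pos: [0.4874, -0.2402, 0.163]
orientation: [-0.294, 0.593, 0.708, 0.245]
wrist_force: [-0.5, 0.7, 0.8]
finger_gap: 0.0655
grip_force: 44.9
```

Call:
move_arm([
  [[-0.7,0,0.7],[0,0,0],1],
  [[-0.7,0,0.7],[0,0,0],1],
])

```text
clock: 67.18
tcp_pos: [0.4875, -0.2401, 0.163]
orientation: [-0.294, 0.593, 0.708, 0.245]
wrist_force: [-0.7, -1.0, 6.3]
finger_gap: 0.0656
grip_force: 45.3
```

Call:
move_arm([
  [[0.5,0,-0.5],[0,0,0],1],
  [[0.5,0,-0.5],[0,0,0],-0.6],
  [[0.5,0,-0.5],[0,0,0],-1],
  [[0.5,0,-0.5],[0,0,0],-1],
  [[0.5,0,-0.5],[0,0,0],-1],
])

```text
clock: 67.8
tcp_pos: [0.4874, -0.2402, 0.1622]
orientation: [-0.294, 0.593, 0.708, 0.244]
wrist_force: [0.1, 0.5, 0.5]
finger_gap: 0.0855
grip_force: 0.0
```

```bash
python3 -c "
from kin import *
st();look(['lid','cup1'],('scene','top'))"
```

```text
t 67.8 tcp [ 0.4874 -0.2402  0.1622] x [-0.123  0.697  0.707] z [-0.127  0.695 -0.707] q [-0.823, 0.816, 0.42, 1.875, 0.39, 0.427] gap 0.0855 F [0.1 0.5 0.5] g 0.0
t 67.8 tcp [ 0.4874 -0.2402  0.1622] x [-0.123  0.697  0.707] z [-0.127  0.695 -0.707] q [-0.823, 0.816, 0.42, 1.875, 0.39, 0.427] gap 0.0855 F [0.1 0.5 0.5] g 0.0
scene lid [([491, -257, 191], 0.65)]
scene cup1 [([491, -256, 58], 0.78), ([487, -258, 99], 0.76), ([488, -258, 47], 0.69), ([488, -255, 80], 0.57), ([708, 19, 7], 0.4)]
top lid [([491, -260, 188], 0.66)]
top cup1 [([485, -259, 39], 0.56), ([490, -258, 80], 0.55), ([491, -258, 62], 0.49)]
```

Call:
move_arm([
  [[0,0,-10],[0,0,0],-1],
  [[0,0,-30],[0,0,0],-1],
  [[0,0,-60],[0,0,0],-1],
  [[0,0,-100],[0,0,0],-1],
  [[0,0,-130],[0,0,0],-1],
])

```text
clock: 68.72
tcp_pos: [0.5042, -0.3323, 0.2552]
orientation: [-0.291, 0.594, 0.709, 0.244]
wrist_force: [-51.6, 64.8, 56.1]
finger_gap: 0.0852
grip_force: 0.0
```

Call:
move_arm([
  [[0,0,0],[0,0,0],-1],
  [[0,0,0],[0,0,0],-1],
])

```text
clock: 68.97
tcp_pos: [0.5032, -0.3297, 0.2542]
orientation: [-0.295, 0.593, 0.708, 0.245]
wrist_force: [-0.7, -0.2, 0.6]
finger_gap: 0.0854
grip_force: 0.0
```

```bash
python3 -c "
from lidm import *
st();look(['lid','cup1','pestle','mat','pot'],('scene','top','wrist'))
s=env.get_state();p=env.read_camera('top');
for m in env.regions_of('lid',p)[:1]:
    k=np.uint8(m['mask']);cs,_=cv2.findContours(k,0,2);h=cv2.convexHull(max(cs,key=cv2.contourArea))
    W=np.array([ray(p,u,v,s,(0,0,1.),(0,0,.186)) for u,v in h[:,0]]);print(m['confidence'],cv2.minAreaRect((W[:,:2]*1000).astype(np.float32)))
"
```

```text
t 68.97 tcp [ 0.5032 -0.3297  0.2542] x [-0.122  0.695  0.709] z [-0.128  0.697 -0.706] q [-0.888, 1.036, 1.081, 2.338, 0.348, 0.375] gap 0.0854 F [-0.7 -0.2  0.6] g 0.0
t 68.97 tcp [ 0.5032 -0.3297  0.2542] x [-0.122  0.695  0.709] z [-0.128  0.697 -0.706] q [-0.888, 1.036, 1.081, 2.338, 0.348, 0.375] gap 0.0854 F [-0.7 -0.2  0.6] g 0.0
scene lid [([752, -153, -4], 0.58), ([488, -257, 191], 0.55)]
scene cup1 [([489, -261, 116], 0.75), ([488, -253, 58], 0.71), ([487, -255, 42], 0.69), ([491, -254, 83], 0.57), ([491, -257, 100], 0.5)]
scene pestle [([710, 19, 5], 0.83), ([488, -258, 192], 0.49)]
scene mat [([711, 15, -4], 0.92), ([702, 95, 0], 0.33)]
scene pot [([489, -256, 1], 0.71)]
top lid [([488, -258, 188], 0.6), ([469, 256, -1], 0.38)]
top cup1 [([488, -259, 77], 0.58), ([491, -258, 99], 0.49), ([494, -257, 64], 0.46), ([485, -259, 39], 0.37)]
top pestle [([709, 20, 7], 0.6)]
top mat [([707, 17, 0], 0.71), ([489, -257, -1], 0.68)]
top pot [([493, -258, 0], 0.76)]
wrist lid [([494, -254, 188], 0.8)]
wrist cup1 [([491, -256, 79], 0.97), ([490, -255, 35], 0.67), ([490, -254, 99], 0.64), ([489, -257, 116], 0.55), ([486, -253, 55], 0.54), ([373, -132, 2], 0.35)]
wrist pestle [([711, 16, 7], 0.83)]
wrist mat [([706, 17, -3], 0.72)]
wrist pot [([486, -255, 0], 0.96), ([713, 18, 7], 0.68)]
0.73 ((493.6595458984375, -254.58721923828125), (58.73326873779297, 69.190185546875), 10.50549030303955)
```

```bash
python3 -c "
from h import *
print(env.hand_in())"
```

```text
the job is handed in; nothing more can be done
None
```

I handed the job in at about 69 s. The pestle stands on the cork mat, all five cups are nested in the pot, and the lid lies boss down on the top cup; no verdict came back, and I did not check the lid's level on its own. On the last retreat joint 4 reached its stop and the wrist force read about 100 N, under the 120 N limit.

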